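# Close up the jar filler's drive box and pull-test its cam studs

### The arm

A 6-joint arm with a two-finger parallel gripper is mounted at the origin on the work surface. World frame = base frame: x ahead of the robot, y to its left, z up, the work surface at z = 0. Lengths are in m, angles in rad, forces in N, time in s.
With the tool pointing down it reaches from about 0.25 to 0.775 m from the base axis. Payload 4 kg.
Tool frame: the origin (TCP) lies midway between the tips of the shut fingers; the grasp point (between the pads) lies 19 mm behind it (robot.hold_point_z is the distance from the TCP to the grasp point, in m); z points along the fingers, y is the line along which they close (so a half turn about z gives the same grasp; the last joint's range is limited). The gripper opens to 94 mm and grips with 3 to 60 N. Pads are 16 mm wide; open, the fingers measure 119 mm over their backs; the gripper's body (75 mm by 177 mm) begins 78 mm behind the grasp point.
Start: joints at [-1.422, 0.087, 1.371, -0, 1.684, -0.103], TCP at [0.137, -0.533, 0.206] pointing down, gripper open.
Joint ranges: [-3.1, 3.1], [-0.76, 2.03], [0.27, 2.55], [-1.08, 4.22], [0.17, 2.65], [-2.57, 2.57]. Speed limits (rad/s): [2.79, 2.79, 3.14, 3.14, 3.14, 3.14].

### API

Orientations are given as [roll, pitch, yaw] about the fixed x, y, z axes, in that order (R = Rz(yaw) Ry(pitch) Rx(roll)).
In Python, from bench import readout, imaging, robot gives the robot as it stands.
- The arm moves only by the tool carry_out, never from a script. Its argument "motion" is text: rows parted by semicolons, each of 7 numbers parted by spaces: the shift along the tool's x, y, z each as a share of 200 mm, from -1 to 1, then the turn, a rotation vector about the tool's x, y, z each as a share of 120 degrees, from -1 to 1, then the opening, from 0 (shut) to 1 (fully open). A call has 1 to 12 rows; each row shifts and turns the commanded pose from where the row before left it, along the tool's axes as they then stand; what a row does not reach is not made up. A row lasts 1/8 s, in which the tool goes at most 62.5 mm and 10.7 degrees, less where a joint would pass 70% of its speed; a pose out of reach is approached as far as the arm can. A call with a number of a shift or a turn outside -1 to 1 is refused whole. A call with a gripper value outside its range is refused whole. The fingers move at their own pace and stop on an object; the grip force is fixed at half the most. Time passes only in rows, so rows that do not move let the fingers close. It gives the time, the measured TCP pose, the force, the opening and the grip force at its end, in the units of the state.
- readout.get_obs(): the state, without advancing time (a new reading comes with each control period).
- imaging.snapshot(name): name is "side" or "top" or "wrist"; returns a dict with "pixels" (420x560x3 uint8, red, green, blue), "fx", "fy", "cx", "cy" (pixels), "R" (3x3) and "t" (3): a world point X has camera coordinates R X + t. Camera axes: x right, y down, z forward; pixel columns grow to the right and rows downward; lengths in m; the calibration is good to about 2 mm. A picture is of the moment at which its call begins. There is no depth.
- robot.close_job(): hands the job in; it is judged then, once.
The state is a dict: "time": time; "joint_positions": joint angles; "qvel": joint speeds; "joint_torque": joint torques, N m; "tool_pos": TCP position; "ee_rot": TCP orientation; "wrist_force": force on the tool from outside, world axes, zero at the start; "wrist_torque": the same for the moment, N m; "width": finger opening in m; "finger_force": force on a finger pad.
Only numpy, scipy, OpenCV 4.12 (cv2) and the standard library are available. Lean on these libraries where they do the work, as an engineer would, in place of code of your own. Each camera call takes 0.05 s, during which the arm holds its last target. There are 200 camera calls.

### The job

Close up the jar filler's drive box: lay the loose cover flat in its recess, then fit every wing stud from the white rack, one to a station (any free station will do): through the cover's slot, push in, quarter turn to lock. Prove that each one holds by pulling it straight up with slowly rising force until its tell-tale pin stands about 6 mm proud of the rim (at least 4, never beyond 9), then ease off and let go, leaving it locked. Do not disturb the jars and other things on the bench.

Things in the scene. Friction and masses are not known exactly. Their poses are not given: they have to be found in the camera images.
- housing: grey steel box of the filler's drive, 190 (x) x 264 (y) x 80 mm, fixed; origin at the centre of its underside. Its top has a recess 154 x 224 mm for the cover, down to a ledge 72 mm above the bench; rim 18-20 mm wide. Below is an open well with spring keepers under four stations
- cover: loose aluminium plate 150 (x) x 220 (y) x 6 mm, 0.4 kg, origin at its underside's centre, same either way round. Four slots 40 (x) x 22 (y) mm at x +-45, y +-80. Central dark bar handle along y, 90 mm long, 12 mm wide and thick, bar centre 38 mm above the underside, posts at y +-40. Seated: origin 72 mm above the bench, at the housing's x, y and yaw
- rack: white plastic block 126 (x) x 140 (y) x 40 mm, fixed, origin at its underside's centre; four pockets at x +-30, y +-40 mm, each 34 (x) x 16 (y) mm and 30 mm deep, in which the studs stand
- stud0: quarter-turn wing stud, 86 mm tall, 90 g, origin at its underside's centre, z up. From below: foot crossbar 30 (x) x 10 (y) x 6 mm; shank 12 mm across; steel flange 36 mm across at 46-50 mm; black wing to grip, 36 (x) x 10 (y) mm, at 50-86 mm (wing and crossbar both along x). At first upright in a rack pocket; absent (None) in some starts
- stud1: another stud, same in all respects as stud0; absent (None) in some starts
- stud2: another stud, same in all respects as stud0; absent (None) in some starts
- stud3: another stud, same in all respects as stud0; absent (None) in some starts
- station0 (a point): stud station at the housing's near (-x), left (+y) corner (x -45, y +80 mm in its frame); point on the station's axis, level with the seated cover's upper face (78 mm); axes as the housing's. Below: keeper plate with a slot 34 (x) x 15 (y) mm over a spring cup. A stud with its wing along housing x drops through until its foot stands on the cup, origin 28 mm below this point
- station1 (a point): stud station at the housing's near (-x), right (-y) corner (x -45, y -80 mm in its frame); point on the station's axis, level with the seated cover's upper face (78 mm); axes as the housing's. Pushing the stud down works against the cup spring (2 to 5 N) to a hard stop 16 mm lower (origin 44 mm below this point); it turns freely once pushed down 11 mm or more (the same at every station)
- station2 (a point): stud station at the housing's far (+x), left (+y) corner (x +45, y +80 mm in its frame); point on the station's axis, level with the seated cover's upper face (78 mm); axes as the housing's. Turned 90 degrees either way, wing along housing y, and let go, the cup lifts the stud until its crossbar catches under the keeper: locked, origin 38 mm below this point (the same at every station)
- station3 (a point): stud station at the housing's far (+x), right (-y) corner (x +45, y -80 mm in its frame); point on the station's axis, level with the seated cover's upper face (78 mm); axes as the housing's. Pulling a locked stud up, the keeper gives after about 3 N, then at about 1.65 N per mm of lift, up to 14 mm; an unlocked stud just comes out (the same at every station)
- pin0 (a joint): tell-tale pin of station0, black, 10 mm across, in the rim 42 mm outward (along housing y) of it; value: how far it stands above the rim (m), 0 flush at first. A locked stud pulled up lifts it after the first 2 mm of lift, then 1 mm per mm; about 14 N brings it to 4 mm, 18 N to 6.5 mm, 22 N to 9 mm. It stays up when the stud is let go
- pin1 (a joint): tell-tale pin of station1, black, 10 mm across, in the rim 42 mm outward (along housing y) of it; value: how far it stands above the rim (m), 0 flush at first. Behaves as pin0
- pin2 (a joint): tell-tale pin of station2, black, 10 mm across, in the rim 42 mm outward (along housing y) of it; value: how far it stands above the rim (m), 0 flush at first. Behaves as pin0
- pin3 (a joint): tell-tale pin of station3, black, 10 mm across, in the rim 42 mm outward (along housing y) of it; value: how far it stands above the rim (m), 0 flush at first. Behaves as pin0
- sauce1: bystander: filled red jar with gold lid, 64 mm across, 105 mm tall; origin at its underside's centre (tool: its middle)
- sauce2: bystander: another filled jar; origin at its underside's centre (tool: its middle)
- jar1: bystander: open glass jar, 72 mm across, 100 mm tall; origin at its underside's centre (tool: its middle)
- jar2: bystander: another open glass jar; origin at its underside's centre (tool: its middle)
- caps: bystander: stack of three gold jar caps, 66 mm across, 36 mm high; origin at its underside's centre (tool: its middle)
- cap_single: bystander: one gold jar cap, 66 mm across, 12 mm high; origin at its underside's centre (tool: its middle)
- driver: bystander: screwdriver lying on the bench; origin at its underside's centre (tool: its middle)
- dish: bystander: small steel bowl, 80 mm across, 30 mm high; origin at its underside's centre (tool: its middle)
Mind the look-alikes: they are no part of the job. What is shaped like the stud1 but yellow is not meant. Leave any green look-alike of the stud0 alone.

How it is judged:
On the way:
1. the cover lies flat in its recess (horizontal distance between cover and housing below 0.006 m and z of cover in the frame of housing between 0.068 and 0.0755 m and angle between cover's own z axis and vertical below 0.03 rad and angle between the x axis of cover and the x axis of housing, either way round below 0.06 rad), for 0.2 s.
At the end, for the whole second after the job is handed in: Cover flat in the recess (6 mm, 0.06 rad). Every stud present locked in its own station: 12 mm of the axis, origin 34.5-41.5 mm below the station point, wing along housing y within 0.45 rad, upright (0.15 rad), at rest; that station's pin 4 to 9 mm proud (all of step 1 and linear speed of each of cover, stud0, stud1, stud2, stud3 below 0.02 m/s and ((horizontal distance between stud0 and station0 below 0.012 m and z of stud0 in the frame of station0 between -0.0415 and -0.0345 m and angle between the x axis of stud0 and the y axis of station0, either way round below 0.45 rad and angle between stud0's own z axis and vertical below 0.15 rad and value of joint pin0 between 0.004 and 0.009 m) or (horizontal distance between stud0 and station1 below 0.012 m and z of stud0 in the frame of station1 between -0.0415 and -0.0345 m and angle between the x axis of stud0 and the y axis of station1, either way round below 0.45 rad and angle between stud0's own z axis and vertical below 0.15 rad and value of joint pin1 between 0.004 and 0.009 m) or (horizontal distance between stud0 and station2 below 0.012 m and z of stud0 in the frame of station2 between -0.0415 and -0.0345 m and angle between the x axis of stud0 and the y axis of station2, either way round below 0.45 rad and angle between stud0's own z axis and vertical below 0.15 rad and value of joint pin2 between 0.004 and 0.009 m) or (horizontal distance between stud0 and station3 below 0.012 m and z of stud0 in the frame of station3 between -0.0415 and -0.0345 m and angle between the x axis of stud0 and the y axis of station3, either way round below 0.45 rad and angle between stud0's own z axis and vertical below 0.15 rad and value of joint pin3 between 0.004 and 0.009 m)) and ((horizontal distance between stud1 and station0 below 0.012 m and z of stud1 in the frame of station0 between -0.0415 and -0.0345 m and angle between the x axis of stud1 and the y axis of station0, either way round below 0.45 rad and angle between stud1's own z axis and vertical below 0.15 rad and value of joint pin0 between 0.004 and 0.009 m) or (horizontal distance between stud1 and station1 below 0.012 m and z of stud1 in the frame of station1 between -0.0415 and -0.0345 m and angle between the x axis of stud1 and the y axis of station1, either way round below 0.45 rad and angle between stud1's own z axis and vertical below 0.15 rad and value of joint pin1 between 0.004 and 0.009 m) or (horizontal distance between stud1 and station2 below 0.012 m and z of stud1 in the frame of station2 between -0.0415 and -0.0345 m and angle between the x axis of stud1 and the y axis of station2, either way round below 0.45 rad and angle between stud1's own z axis and vertical below 0.15 rad and value of joint pin2 between 0.004 and 0.009 m) or (horizontal distance between stud1 and station3 below 0.012 m and z of stud1 in the frame of station3 between -0.0415 and -0.0345 m and angle between the x axis of stud1 and the y axis of station3, either way round below 0.45 rad and angle between stud1's own z axis and vertical below 0.15 rad and value of joint pin3 between 0.004 and 0.009 m)) and ((horizontal distance between stud2 and station0 below 0.012 m and z of stud2 in the frame of station0 between -0.0415 and -0.0345 m and angle between the x axis of stud2 and the y axis of station0, either way round below 0.45 rad and angle between stud2's own z axis and vertical below 0.15 rad and value of joint pin0 between 0.004 and 0.009 m) or (horizontal distance between stud2 and station1 below 0.012 m and z of stud2 in the frame of station1 between -0.0415 and -0.0345 m and angle between the x axis of stud2 and the y axis of station1, either way round below 0.45 rad and angle between stud2's own z axis and vertical below 0.15 rad and value of joint pin1 between 0.004 and 0.009 m) or (horizontal distance between stud2 and station2 below 0.012 m and z of stud2 in the frame of station2 between -0.0415 and -0.0345 m and angle between the x axis of stud2 and the y axis of station2, either way round below 0.45 rad and angle between stud2's own z axis and vertical below 0.15 rad and value of joint pin2 between 0.004 and 0.009 m) or (horizontal distance between stud2 and station3 below 0.012 m and z of stud2 in the frame of station3 between -0.0415 and -0.0345 m and angle between the x axis of stud2 and the y axis of station3, either way round below 0.45 rad and angle between stud2's own z axis and vertical below 0.15 rad and value of joint pin3 between 0.004 and 0.009 m)) and ((horizontal distance between stud3 and station0 below 0.012 m and z of stud3 in the frame of station0 between -0.0415 and -0.0345 m and angle between the x axis of stud3 and the y axis of station0, either way round below 0.45 rad and angle between stud3's own z axis and vertical below 0.15 rad and value of joint pin0 between 0.004 and 0.009 m) or (horizontal distance between stud3 and station1 below 0.012 m and z of stud3 in the frame of station1 between -0.0415 and -0.0345 m and angle between the x axis of stud3 and the y axis of station1, either way round below 0.45 rad and angle between stud3's own z axis and vertical below 0.15 rad and value of joint pin1 between 0.004 and 0.009 m) or (horizontal distance between stud3 and station2 below 0.012 m and z of stud3 in the frame of station2 between -0.0415 and -0.0345 m and angle between the x axis of stud3 and the y axis of station2, either way round below 0.45 rad and angle between stud3's own z axis and vertical below 0.15 rad and value of joint pin2 between 0.004 and 0.009 m) or (horizontal distance between stud3 and station3 below 0.012 m and z of stud3 in the frame of station3 between -0.0415 and -0.0345 m and angle between the x axis of stud3 and the y axis of station3, either way round below 0.45 rad and angle between stud3's own z axis and vertical below 0.15 rad and value of joint pin3 between 0.004 and 0.009 m))); the robot touches nothing.
It fails at once if a bystander is moved more than 40 mm (distance of any of sauce1, sauce2, jar1, jar2, caps, cap_single, driver, dish from where it was at the start of the episode above 0.04 m).
Of stud0, stud1, stud2, stud3 only 3 to 4 are there at a start; the rules pass over those that are not, and their reading is None.
At some moment in a run one of cover may be knocked a few centimetres aside while the robot is not near it.
It also fails if it takes over 208 s, if anything falls off the work surface, if the arm or the gripper's body presses on something with over 40 N, if the wrist force passes 120 N, or if a joint passes its speed limit or range.

## Working session

There is one attempt and no reset: what is moved stays moved. The work goes in short steps, Python scripts to look and compute and a tool call to move; the robot and the scene stay as the last step left them, time stands still between calls to the robot, and variables do not carry over. Pictures are saved under pics/ and viewed, at most 14 in all, crops included, and the job is handed in when it is done.

Besides the shell and the picture viewer there is one more tool, called after "Request:" as name(argument=value, ...) on one line, values as JSON. carry_out: Moves the arm, as the interface text tells. Its arguments: {"type":"object","properties":{"motion":{"type":"string"}},"required":["motion"]}

```bash
mkdir -p pics; ls; python3 - <<'E'
from bench import readout, imaging, robot
import cv2
for n in ("top","side"):
    s=imaging.snapshot(n); cv2.imwrite(f"pics/{n}0.png",s["pixels"][:,:,::-1])
    print(n,s["fx"],s["fy"],s["cx"],s["cy"],s["R"],s["t"])
print(readout.get_obs())
E
```

```text
pics
top 445.7874689433111 445.7874689433111 271.3124774751902 205.7378016298432 [[-0.02584452 -0.99966233 -0.00269963]
 [-0.97749862  0.02583689 -0.20935356]
 [ 0.20935261 -0.00277175 -0.97783629]] [0.05488744 0.55824087 1.14729055]
side 482.39938515437467 482.39938515437467 287.0786009630074 213.59861623393604 [[-0.9685791  -0.24787711  0.02028453]
 [-0.13965932  0.47460134 -0.86905054]
 [ 0.20579067 -0.84457711 -0.49430729]] [0.52896497 0.13543683 1.23647284]
{'time': 0.1, 'joint_positions': array([-1.42210241e+00,  8.78860826e-02,  1.37207688e+00, -3.33877109e-05,
        1.68362437e+00, -1.03096981e-01]), 'qvel': array([-0.00034348, -0.00270574, -0.00214505, -0.00269221,  0.00032232,
        0.00090408]), 'joint_torque': array([ 1.81412750e-03, -3.41253841e+01, -3.03300798e+01,  7.19826878e-02,
        3.04357661e-02, -9.92527430e-05]), 'tool_pos': array([ 0.13693821, -0.53216743,  0.20443182]), 'ee_rot': array([-3.13960515e+00, -1.72274525e-04,  2.51787002e-01]), 'wrist_force': array([-0.22625265,  0.58134392, -0.45414145]), 'wrist_torque': array([ 0.05916022, -0.01422266,  0.00158189]), 'finger_force': 0.0, 'width': 0.09402789639780446}
```

View pics/top0.png

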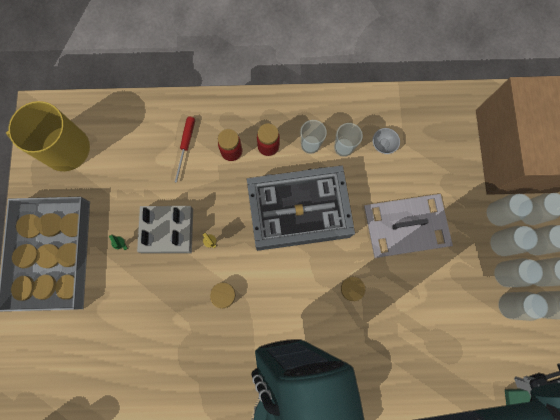

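View pics/side0.png

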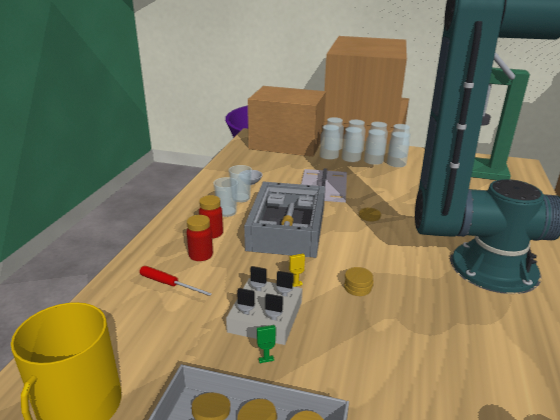

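Top view: the rack is at (165,230), with four black-winged studs in it at (146,214), (177,214), (146,238) and (176,238). The look-alikes stand outside it, green at (118,242) and yellow at (210,240). Only the black studs in the rack fit the description. The housing is at (300,207) and the cover at (408,225), with its handle at about (410,223). I'll confirm these in enlarged crops.

```bash
python3 - <<'E'
import cv2
i=cv2.imread("pics/top0.png")
def crop(n,x0,y0,x1,y1,k):
    c=cv2.resize(i[y0:y1,x0:x1],None,fx=k,fy=k,interpolation=cv2.INTER_CUBIC)
    for x in range(x0-x0%10+10,x1,10): cv2.putText(c,str(x),((x-x0)*k,8),0,.3,(0,255,255),1); c[10:16,(x-x0)*k]=(0,255,255)
    for y in range(y0-y0%10+10,y1,10): cv2.putText(c,str(y),(0,(y-y0)*k),0,.3,(0,255,255),1); c[(y-y0)*k,:6]=(0,255,255)
    cv2.imwrite(n,c)
crop("pics/c_hc.png",240,155,460,265,3) if 0 else None
crop("pics/c_h.png",240,158,460,262,3)
crop("pics/c_r.png",105,190,225,265,6)
E
```

```text
(no output)
```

View pics/c_h.png

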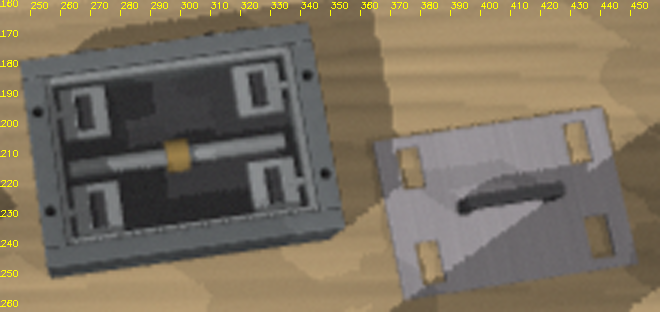

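View pics/c_r.png

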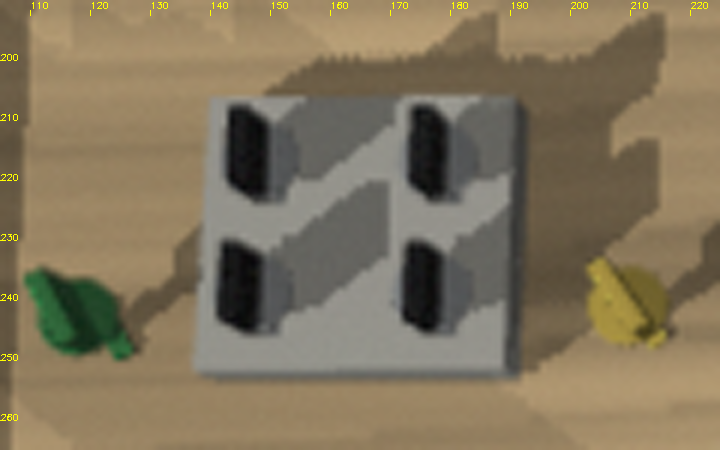

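Confirmed: the four black-winged studs stand in the rack, and the green one at (118,242) and yellow one at (210,240) are decoys. The housing pins are at about (252,195), (257,228), (342,183) and (349,216). The cover is at (408,225), free of the housing.

```bash
cat > h.py <<'E'
import numpy as np, cv2
from scipy.optimize import least_squares
from bench import readout, imaging, robot
def proj(s,X):
    c=np.asarray(X)@np.array(s["R"]).T+s["t"]; return np.c_[s["fx"]*c[:,0]/c[:,2]+s["cx"],s["fy"]*c[:,1]/c[:,2]+s["cy"]]
def fit(s,obj,pix,g,z=0.):
    obj=np.array(obj,float);pix=np.array(pix,float)
    def w(p):
        c,d=np.cos(p[2]),np.sin(p[2]); return np.c_[p[0]+c*obj[:,0]-d*obj[:,1],p[1]+d*obj[:,0]+c*obj[:,1],obj[:,2]+z]
    r=least_squares(lambda p:(proj(s,w(p))-pix).ravel(),g)
    return r.x, np.abs(r.fun).max()
E
python3 - <<'E'
from h import *
s=imaging.snapshot("top")
pix=np.array([[37,112],[50,211],[307,75],[326,173]])/3+[240,158]
H,e=fit(s,[[45,122,80],[-45,122,80],[45,-122,80],[-45,-122,80]]*np.array([[.001]]),pix,[.5,0,0]); print("H",H,e)
pc=np.array([[375,143],[603,108],[636,264],[405,300]])/3+[240,158]
C,e=fit(s,np.array([[75,110,6],[75,-110,6],[-75,-110,6],[-75,110,6]])/1e3,pc,[.5,-.2,0]); print("C",C,e)
pc=np.array([[464,207],[562,190]])/3+[240,158]
C2,e=fit(s,np.array([[0,45,38],[0,-45,38]])/1e3,pc,[.5,-.2,0]); print("C2",C2,e)
pr=np.array([[210,97],[519,97],[507,372],[195,372]])/6+[105,190]
R,e=fit(s,np.array([[63,70,40],[63,-70,40],[-63,-70,40],[-63,70,40]])/1e3,pr,[.5,.3,0]); print("R",R,e)
def P(p,x,y): c,d=np.cos(p[2]),np.sin(p[2]); return [round(v,4) for v in (p[0]+c*x-d*y,p[1]+d*x+c*y)]
for a in (30,-30):
  for b in (40,-40): 
    q=P(R,a/1e3,b/1e3);print("pk",a,b,q, proj(s,[[*q,.096]]))
for a in (45,-45):
  for b in (80,-80): print("st",a,b,P(H,a/1e3,b/1e3))
o=readout.get_obs(); print(o["tool_pos"],o["ee_rot"],o["time"])
E
```

```text
H [ 0.55380964 -0.03619387  0.11354746] 0.36768435496969687
C [ 0.5039853  -0.34165374  0.1215941 ] 0.8901185675945271
C2 [ 0.50254436 -0.33949283  0.14494574] 0.2508629901145696
R [ 0.50698176  0.33215837 -0.02522571] 0.345053979563545
pk 30 40 [np.float64(0.538), np.float64(0.3714)] [[144.82943529 214.09645256]]
pk 30 -40 [np.float64(0.536), np.float64(0.2914)] [[175.43414257 214.05502039]]
pk -30 40 [np.float64(0.478), np.float64(0.3729)] [[143.4701766  236.88927174]]
pk -30 -40 [np.float64(0.476), np.float64(0.2929)] [[174.40839422 236.85128392]]
st 45 80 [np.float64(0.5895), np.float64(0.0484)]
st 45 -80 [np.float64(0.6076), np.float64(-0.1106)]
st -45 80 [np.float64(0.5), np.float64(0.0382)]
st -45 -80 [np.float64(0.5182), np.float64(-0.1208)]
[ 0.13698827 -0.53225049  0.20459801] [-3.13996019e+00 -1.75672534e-04  2.51832785e-01] 0.15
```

```bash
cat >> h.py <<'E'
H=np.array([.5538,-.0362,.1135]); RK=np.array([.5070,.3322,-.0252])
def P(p,x,y): c,d=np.cos(p[2]),np.sin(p[2]); return np.array([p[0]+c*x-d*y,p[1]+d*x+c*y])
def plan(wps,base=None):
    """wps: (x,y,z,yaw,open,rows); prints rows in tool axes/units"""
    o=readout.get_obs(); p=np.array(o["tool_pos"]) if base is None else np.array(base[:3]); y=o["ee_rot"][2] if base is None else base[3]
    print("t",o["time"],"at",p.round(4),round(y,4))
    for (*q,yaw,op,n) in wps:
        p0,y0=p.copy(),y; dy=(yaw-y0+np.pi)%(2*np.pi)-np.pi
        for k in range(1,n+1):
            d=p0+(np.array(q)-p0)*k/n-p; c,s=np.cos(y),np.sin(y)
            u=np.round(np.array([c*d[0]+s*d[1],s*d[0]-c*d[1],-d[2]])/.2,3)
            r=np.round(-(y0+dy*k/n-y)/np.radians(120),3)
            assert abs(u).max()<.31 and abs(r)<.089,(u,r)
            p=p+.2*np.array([c*u[0]+s*u[1],s*u[0]-c*u[1],-u[2]]); y-=r*np.radians(120)
            print("%g %g %g 0 0 %g %g;"%(*u,r,op),end=" ")
        print()
E
python3 - <<'E'
from h import *
plan([(.5033,-.3405,.2,1.703,1,9),(.5033,-.3405,.06,1.703,.5,3)])
E
```

```text
t 0.15 at [ 0.137  -0.5323  0.2046] 0.2518
0.224 -0.052 0.003 0 0 -0.077 1; 0.229 -0.016 0.002 0 0 -0.077 1; 0.229 0.021 0.003 0 0 -0.077 1; 0.222 0.057 0.002 0 0 -0.077 1; 0.21 0.093 0.003 0 0 -0.077 1; 0.193 0.125 0.002 0 0 -0.077 1; 0.17 0.154 0.003 0 0 -0.077 1; 0.143 0.18 0.002 0 0 -0.077 1; 0.112 0.2 0.003 0 0 -0.077 1; 
0 0 0.233 0 0 0 0.5; 0 0 0.234 0 0 0 0.5; 0 0 0.233 0 0 0 0.5;
```

Request:
carry_out(motion="0.224 -0.052 0 0 0 -0.077 1; 0.229 -0.016 0 0 0 -0.077 1; 0.229 0.021 0 0 0 -0.077 1; 0.222 0.057 0 0 0 -0.077 1; 0.21 0.093 0 0 0 -0.077 1; 0.193 0.125 0 0 0 -0.077 1; 0.17 0.154 0 0 0 -0.077 1; 0.143 0.18 0 0 0 -0.077 1; 0.112 0.2 0 0 0 -0.077 1; 0 0 0.2 0 0 0 0.5; 0 0 0.2 0 0 0 0.5; 0 0 0 0 0 0 0.5")

```text
time: 1.65
tool_pos: [0.501, -0.3389, 0.1207]
ee_rot: [-3.135, -0.007, 1.704]
wrist_force: [-0.8, 0.5, -0.3]
width: 0.0672
finger_force: 0.0
```

```bash
python3 - <<'E'
from h import *
s=imaging.snapshot("wrist"); cv2.imwrite("pics/w1.png",s["pixels"][:,:,::-1])
plan([(.5033,-.3405,.021,1.703,.5,4)])
E
```

```text
t 1.7 at [ 0.5023 -0.3402  0.1238] 1.7032
-0.001 0.001 0.128 0 0 0 0.5; -0 0.001 0.129 0 0 0 0.5; -0.001 0.001 0.128 0 0 0 0.5; -0 0.002 0.129 0 0 0 0.5;
```

View pics/w1.png

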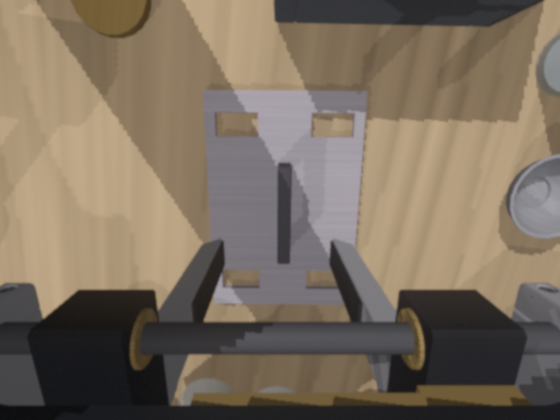

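The wrist view shows the cover square under the tool, with corners at (206,90), (367,93), (355,304) and (215,303). The bar runs from (285,163) to (284,263), centred between the fingers.

```bash
python3 - <<'E'
from h import *
s=imaging.snapshot("wrist")
# image up is toward tool x (~world +y)
print(fit(s,np.array([[-75,110,6],[75,110,6],[75,-110,6],[-75,-110,6]])/1e3,[[206,90],[367,93],[355,304],[215,303]],[.5,-.34,.13]))
print(fit(s,np.array([[-65,91,6],[65,91,6],[25,91,6],[-25,91,6]])/1e3,[[216,124],[354,125],[312,125],[258,124]],[.5,-.34,.13]))
plan([(.5033,-.3405,.021,1.703,.5,4)])
E
```

```text
(array([ 0.51059626, -0.33952561,  0.12834917]), np.float64(3.293316794079999))
(array([ 0.50998618, -0.34949994,  0.12378504]), np.float64(0.6016025282206101))
t 1.75 at [ 0.5034 -0.3412  0.1261] 1.703
0.001 0 0.131 0 0 0 0.5; 0.001 0 0.132 0 0 0 0.5; 0.001 0 0.131 0 0 0 0.5; 0 0 0.131 0 0 0 0.5;
```

Request:
carry_out(motion="0 0.002 0.13 0 0 0 0.5; 0 0.002 0.13 0 0 0 0.5; 0 0 0.13 0 0 0 0.5; 0 0 0.125 0 0 0 0.5; 0 0 0 0 0 0 0.5")

```text
time: 2.38
tool_pos: [0.5039, -0.3411, 0.0228]
ee_rot: [-3.141, -0.0, 1.703]
wrist_force: [-0.6, -0.1, 0.0]
width: 0.0471
finger_force: 0.0
```

Request:
carry_out(motion="0 0 0.015 0 0 0 0; 0 0 0 0 0 0 0; 0 0 0 0 0 0 0; 0 0 0 0 0 0 0; 0 0 -0.05 0 0 0 0; 0 0 -0.1 0 0 0 0; 0 0 -0.2 0 0 0 0; 0 0 -0.2 0 0 0 0; 0 0 -0.1 0 0 0 0; 0 0 0 0 0 0 0")

```text
time: 3.62
tool_pos: [0.5044, -0.3415, 0.1513]
ee_rot: [3.14, 0.003, 1.703]
wrist_force: [0.7, 0.7, -4.6]
width: 0.0117
finger_force: 30.0
```

```bash
python3 - <<'E'
from h import *
plan([(.5538,-.0362,.155,1.5708+.1135,0,8)])
print(readout.get_obs()["finger_force"])
E
```

```text
t 3.625 at [ 0.5044 -0.3415  0.1513] 1.7031
0.185 0.056 -0.002 0 0 0.001 0; 0.185 0.055 -0.003 0 0 0.001 0; 0.186 0.055 -0.002 0 0 0.001 0; 0.185 0.055 -0.002 0 0 0.001 0; 0.185 0.054 -0.003 0 0 0.002 0; 0.186 0.053 -0.002 0 0 0.001 0; 0.186 0.053 -0.002 0 0 0.001 0; 0.186 0.053 -0.002 0 0 0.001 0; 
29.996777772903442
```

Request:
carry_out(motion="0.1 0.03 0 0 0 0.002 0; 0.185 0.055 0 0 0 0.002 0; 0.185 0.055 0 0 0 0.002 0; 0.185 0.055 0 0 0 0.002 0; 0.185 0.054 0 0 0 0.001 0; 0.185 0.054 0 0 0 0 0; 0.185 0.054 0 0 0 0 0; 0.185 0.053 0 0 0 0 0; 0.09 0.024 0 0 0 0 0; 0 0 0 0 0 0 0; 0 0 0 0 0 0 0; 0 0 0 0 0 0 0")

```text
time: 5.12
tool_pos: [0.5548, -0.037, 0.1493]
ee_rot: [-3.141, 0.001, 1.683]
wrist_force: [-0.0, 0.0, -3.6]
width: 0.0118
finger_force: 30.0
```

```bash
python3 - <<'E'
from h import *
o=readout.get_obs();print(o["tool_pos"],o["ee_rot"])
im=[]
s=imaging.snapshot("top");a=cv2.resize(s["pixels"][150:265,235:375,::-1],None,fx=5,fy=5,interpolation=cv2.INTER_CUBIC)
cv2.imwrite("pics/t2.png",a)
s=imaging.snapshot("wrist");cv2.imwrite("pics/w2.png",s["pixels"][:,:,::-1])
E
```

```text
[ 0.55479198 -0.03696417  0.14931245] [-3.14117957e+00  5.22950776e-04  1.68254875e+00]
```

View pics/t2.png

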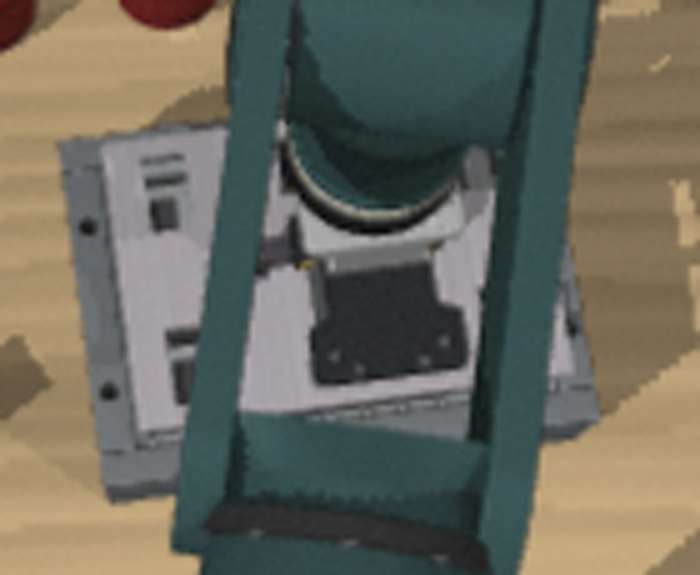

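View pics/w2.png

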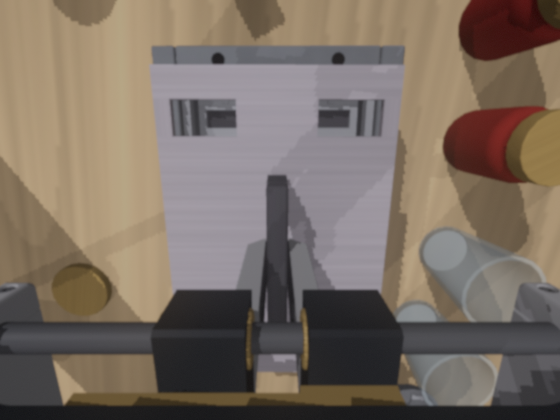

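Both views show the cover held above the housing. Top: cover corners at (255.4,178), (262,236.4) and (349.4,224.4); pins at (252.6,195.4), (256.6,228.4) and (349.6,215.6). Wrist: pins at (218,58) and (338,58); slots at columns 170–237 and 318–383, rows 99–136.

```bash
python3 - <<'E'
from h import *
w=imaging.snapshot("wrist"); t=imaging.snapshot("top")
tz=readout.get_obs()["tool_pos"]; print(tz)
zc=tz[2]-.0195+.006
print("cover top",fit(t,[[.075,.110,zc],[-.075,.110,zc],[-.075,-.110,zc]],[[255.4,178],[262,236.4],[349.4,224.4]],[.55,-.04,.11]))
print("pins top",fit(t,[[.045,.122,.08],[-.045,.122,.08],[-.045,-.122,.08]],[[252.6,195.4],[256.6,228.4],[349.6,215.6]],[.55,-.04,.11]))
S=[[-.065,.091,zc],[-.025,.091,zc],[.025,.091,zc],[.065,.091,zc],[-.065,.069,zc],[-.025,.069,zc],[.025,.069,zc],[.065,.069,zc],[-.075,.11,zc],[.075,.11,zc]]
print("cover wrist",fit(w,S,[[170,99],[237,99],[318,99],[383,99],[170,136],[237,136],[318,136],[383,136],[153,66],[403,66]],[.55,-.04,.11]))
print("pins wrist",fit(w,[[-.045,.122,.08],[.045,.122,.08]],[[218,58.5],[338,58.5]],[.55,-.04,.11]))
E
```

```text
[ 0.55495579 -0.03648648  0.14950921]
cover top (array([ 0.55271743, -0.03680762,  0.10275255]), np.float64(0.544022521318368))
pins top (array([ 0.55365982, -0.03728968,  0.11328451]), np.float64(0.8857892283690489))
cover wrist (array([ 0.5542745 , -0.03310123,  0.11072477]), np.float64(4.1461016597637865))
pins wrist (array([ 0.55477043, -0.03089192,  0.11154491]), np.float64(0.006523206268695958))
```

```bash
python3 - <<'E'
from h import *
w=imaging.snapshot("wrist")
g=cv2.cvtColor(w["pixels"],cv2.COLOR_RGB2GRAY).astype(int)
print("col 277 rows 40-75",g[40:75,300]); print("slot col 222", g[92:145,222]); print("slotR col 335", g[92:145,335]);print("row 110 L",g[110,160:245]);print("row110 R",g[110,310:400])
p=cv2.HoughCircles
for c in (218,338):
    b=g[48:68,c-12:c+12]; m=b<50; y,x=np.nonzero(m); print("pin",x.mean()+c-12,y.mean()+48,m.sum())
E
```

```text
col 277 rows 40-75 [145 146 145 145 142 133 121 113 111 110 111 111 111 110 109 109 108 105
 103 102 102 101 102 110 127 145 155 157 155 154 155 156 155 154 153]
slot col 222 [156 157 158 158 158 154 142 123 110 108 108 108 107 107 108 110 117 121
 106  78  58  56  55  55  55  56  58  63  67  67  67  67  67  67  69  87
 116 136 143 145 144 145 145 146 147 150 152 154 154 154 153 153 154]
slotR col 335 [141 141 141 141 141 138 127 108  95  96  98  99  97  97  97  98 104 110
  97  71  55  52  52  55  61  66  67  67  67  67  67  68  67  67  69  85
 112 128 133 134 134 134 135 135 136 137 139 140 140 141 141 142 142]
row 110 L [153 153 153 153 154 154 154 152 151 141 117  90  80  92 106 112 111 103
  91  74  62  62  75  88  93  96 107 122 129 122 100  77  69  65  59  56
  56  61  73  87  93  95  94  95  96  99 102 103 103 104 104 105 106 109
 110 111 110 111 110 111 110 108 106 107 105 105 106 106 102  94  89  90
  98 108 114 125 142 152 154 153 154 154 154 153 154]
row110 R [153 153 153 152 148 144 142 135 121 108 104 104 104 104 104 103 103 103
 103 103 103 101  99  97  98  97  97  97  97  97  93  86  86  96 101 103
 103 104 107 116 126 133 134 134 134 133 123  97  67  53  52  63  75  81
  87 101 120 131 133 133 133 132 124 105  81  74  83  93  99 101  96  91
  94 109 127 137 139 140 139 141 141 141 141 141 142 142 142 141 140 141]
pin 217.56 58.586666666666666 75
pin 337.75308641975306 58.49382716049383 81
```

```bash
python3 - <<'E'
from h import *
w=imaging.snapshot("wrist")
tz=readout.get_obs()["tool_pos"]; print(tz)
zc=tz[2]-.0195+.006
O=np.array([[-.025,.091],[.025,.091],[-.025,.069],[.025,.069],[-.075,.11],[.075,.11]])
q=np.array([[236,98.8],[318,98.5],[236,137],[318,137],[153,64.3],[403,64.3]])
for dz in (-.004,0,.004):
    o=np.c_[O,np.full(6,zc+dz)]; x,e=fit(w,o,q,[.55,-.04,.11]); print(x,e)
    c,d=np.cos(x[2]),np.sin(x[2]); W=np.c_[x[0]+c*O[:,0]-d*O[:,1],x[1]+d*O[:,0]+c*O[:,1],o[:,2]]; print((proj(w,W)-q).round(1).tolist())
print(-np.array(w["R"]).T@w["t"], w["R"][2])
print("pins wrist",fit(w,[[-.045,.122,.08],[.045,.122,.08]],[[217.6,58.6],[337.8,58.5]],[.55,-.04,.11]))
E
```

```text
[ 0.55497292 -0.03614301  0.14953274]
[ 0.55438313 -0.03214566  0.11155899] 1.8117951289932535
[[0.6, 0.1], [0.1, 0.5], [1.8, -1.2], [-1.2, -1.1], [-1.3, 0.7], [0.1, 0.9]]
[ 0.55441919 -0.03254124  0.1115587 ] 4.005448099023681
[[-0.2, 0.2], [0.9, 0.6], [1.0, -0.3], [-0.4, -0.3], [-4.0, 0.1], [2.8, 0.3]]
[ 0.5544557  -0.03294078  0.11155833] 6.784671972353578
[[-1.1, 0.4], [1.8, 0.7], [0.2, 0.6], [0.4, 0.6], [-6.8, -0.5], [5.5, -0.3]]
[0.54557211 0.04265073 0.32903316] [ 0.03026883 -0.26711621 -0.96318883]
pins wrist (array([ 0.55471369, -0.03042806,  0.11304835]), np.float64(0.11236202830616548))
```

Request:
carry_out(motion="0.006 0.003 0.06 0 0 0 0; 0 0 0.08 0 0 0 0; 0 0 0.08 0 0 0 0; 0 0 0.01 0 0 0 0; 0 0 0.01 0 0 0 0; 0 0 0.01 0 0 0 0; 0 0 0 0 0 0 0; 0 0 0 0 0 0 0")

```text
time: 6.42
tool_pos: [0.5557, -0.0345, 0.0999]
ee_rot: [3.141, 0.0, 1.684]
wrist_force: [0.6, 0.6, -4.1]
width: 0.0117
finger_force: 30.0
```

Request:
carry_out(motion="0 0 0.01 0 0 0 0; 0 0 0.01 0 0 0 0; 0 0 0 0 0 0 0; 0 0 0 0 0 0 0")

```text
time: 6.92
tool_pos: [0.5554, -0.0344, 0.0954]
ee_rot: [-3.142, 0.0, 1.684]
wrist_force: [-0.0, -0.4, -3.8]
width: 0.0117
finger_force: 30.0
```

Request:
carry_out(motion="0 0 0.01 0 0 0 0; 0 0 0.01 0 0 0 0; 0 0 0 0 0 0 0; 0 0 0 0 0 0 0")

```text
time: 7.42
tool_pos: [0.5556, -0.0345, 0.0925]
ee_rot: [3.141, 0.0, 1.684]
wrist_force: [-2.7, 0.2, 3.5]
width: 0.0116
finger_force: 30.0
```

Request:
carry_out(motion="0 0 0.003 0 0 0 0; 0 0 0 0 0 0 0.4; 0 0 0 0 0 0 0.4; 0 0 0 0 0 0 0.4; 0 0 -0.1 0 0 0 0.4; 0 0 -0.25 0 0 0 0.4; 0 0 0 0 0 0 0.4; 0 0 0 0 0 0 0.4")

```text
time: 8.43
tool_pos: [0.5553, -0.0344, 0.1603]
ee_rot: [-3.141, -0.0, 1.684]
wrist_force: [-0.5, 0.3, -0.4]
width: 0.0373
finger_force: 0.0
```

```bash
python3 - <<'E'
from h import *
s=imaging.snapshot("wrist");cv2.imwrite("pics/w3.png",s["pixels"][:,:,::-1])
zc=.078
O=np.array([[.045,.122,.08],[-.045,.122,.08]])
g=cv2.cvtColor(s["pixels"],cv2.COLOR_RGB2GRAY)
print(readout.get_obs()["tool_pos"])
q=P(RK,-.03,-.04)
plan([(.5556,-.03,.2,1.684,.4,2),(*q,.2,np.pi+RK[2],.4,9)])
E
```

```text
[ 0.55476023 -0.03432453  0.15940927]
t 8.475 at [ 0.5548 -0.0343  0.1594] 1.6844
0.011 0.003 -0.101 0 0 0 0.4; 0.01 0.004 -0.102 0 0 0 0.4; 
0.183 -0.024 0 0 0 -0.076 0.4; 0.185 0.006 0 0 0 -0.076 0.4; 0.181 0.035 0 0 0 -0.076 0.4; 0.174 0.063 0 0 0 -0.076 0.4; 0.161 0.09 0 0 0 -0.076 0.4; 0.146 0.115 0 0 0 -0.076 0.4; 0.125 0.136 0 0 0 -0.076 0.4; 0.102 0.154 0 0 0 -0.076 0.4; 0.076 0.168 0 0 0 -0.076 0.4;
```

View pics/w3.png

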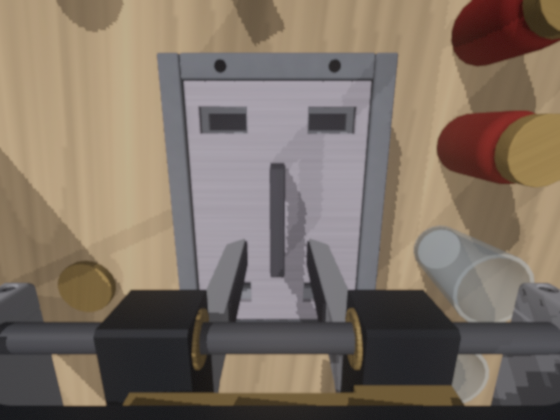

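The cover lies in its recess, with an even rim all round and pins at (220,66) and (335,66). Next I turn over the housing for a second wrist view, to remove any camera bias, and then go on to the rack.

```bash
python3 - <<'E'
from h import *
plan([(.60,-.034,.26,np.pi+.1135,.4,9)])
E
```

```text
t 8.475 at [ 0.5548 -0.0343  0.1594] 1.6844
-0.003 0.025 -0.056 0 0 -0.083 0.4; -0.007 0.024 -0.056 0 0 -0.084 0.4; -0.011 0.023 -0.056 0 0 -0.083 0.4; -0.015 0.02 -0.056 0 0 -0.083 0.4; -0.018 0.018 -0.055 0 0 -0.084 0.4; -0.02 0.014 -0.056 0 0 -0.083 0.4; -0.023 0.01 -0.056 0 0 -0.083 0.4; -0.025 0.006 -0.056 0 0 -0.084 0.4; -0.025 0.002 -0.056 0 0 -0.083 0.4;
```

Request:
carry_out(motion="-0.003 0.025 -0.056 0 0 -0.083 0.4; -0.007 0.024 -0.056 0 0 -0.084 0.4; -0.011 0.023 -0.056 0 0 -0.083 0.4; -0.015 0.02 -0.056 0 0 -0.083 0.4; -0.018 0.018 -0.055 0 0 -0.084 0.4; -0.02 0.014 -0.056 0 0 -0.083 0.4; -0.023 0.01 -0.056 0 0 -0.083 0.4; -0.025 0.006 -0.056 0 0 -0.084 0.4; -0.025 0.002 -0.056 0 0 -0.083 0.4; 0 0 0 0 0 0 0.4; 0 0 0 0 0 0 0.4")

```text
time: 9.85
tool_pos: [0.6001, -0.0339, 0.2597]
ee_rot: [3.141, -0.003, -3.03]
wrist_force: [0.5, 0.3, -0.2]
width: 0.038
finger_force: 0.0
```

```bash
python3 - <<'E'
from h import *
s=imaging.snapshot("wrist");cv2.imwrite("pics/w4.png",s["pixels"][:,:,::-1])
o=readout.get_obs();print(o["tool_pos"],o["ee_rot"],o["time"])
W=[[*P(H,a*.045,b*.122),.08] for a in (1,-1) for b in (1,-1)]
print(proj(s,W))
E
```

```text
[ 0.60013384 -0.03394137  0.25984695] [ 3.14096563e+00 -2.60234271e-03 -3.02996010e+00] 9.9
[[378.59893129 191.84893069]
 [177.49454341 192.40895256]
 [385.50161566 114.09393106]
 [170.3559807  114.69305159]]
```

View pics/w4.png

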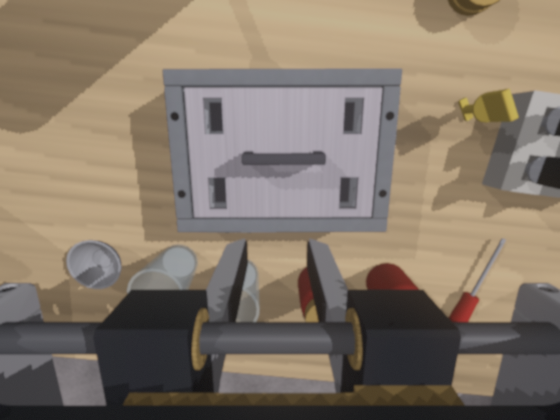

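The four pins are visible at (181,194), (383,193), (174,116) and (390,116), and the cover is seated.

```bash
python3 - <<'E'
from h import *
s=imaging.snapshot("wrist")
g=cv2.cvtColor(s["pixels"],cv2.COLOR_RGB2GRAY).astype(int); pix=[]
for c,r in ((382,193),(181,194),(390,116),(174,116)):
    b=g[r-9:r+9,c-8:c+8]; wt=np.clip(75-b,0,None); y,x=np.mgrid[r-9:r+9,c-8:c+8]; pix.append([(x*wt).sum()/wt.sum(),(y*wt).sum()/wt.sum()])
print(pix)
x,e=fit(s,[[a*.045,b*.122,.08] for a in (1,-1) for b in (1,-1)],pix,H); print("H wrist yaw pi:",x,e)
# free z too
E
```

```text
[[np.float64(382.29411764705884), np.float64(193.13725490196077)], [np.float64(181.23228995057661), np.float64(193.5354200988468)], [np.float64(389.5141242937853), np.float64(115.49858757062147)], [np.float64(174.37474541751527), np.float64(115.89103869653768)]]
H wrist yaw pi: [ 0.554737   -0.03154791  0.11316267] 0.17350695272870098
```

```bash
sed -i 's/^H=.*; RK/H=np.array([.5550,-.0313,.1133]); RK/' h.py; python3 - <<'E'
from h import *
plan([(.55,.335,.26,np.pi-.025,.4,8)])
E
```

```text
t 9.95 at [ 0.6002 -0.034   0.2601] -3.0296
0.005 0.233 0 0 0 0.008 0.4; 0.01 0.232 0 0 0 0.008 0.4; 0.013 0.233 0 0 0 0.009 0.4; 0.017 0.232 0 0 0 0.008 0.4; 0.022 0.231 0 0 0 0.008 0.4; 0.025 0.232 0 0 0 0.008 0.4; 0.029 0.231 0.001 0 0 0.008 0.4; 0.033 0.23 -0 0 0 0.008 0.4;
```

Request:
carry_out(motion="0.005 0.233 0 0 0 0.008 0.4; 0.01 0.232 0 0 0 0.008 0.4; 0.013 0.233 0 0 0 0.009 0.4; 0.017 0.232 0 0 0 0.008 0.4; 0.022 0.231 0 0 0 0.008 0.4; 0.025 0.232 0 0 0 0.008 0.4; 0.029 0.231 0 0 0 0.008 0.4; 0.033 0.23 0 0 0 0.008 0.4; 0 0 0 0 0 0 0.4; 0 0 0 0 0 0 0.4")

```text
time: 11.2
tool_pos: [0.5499, 0.3343, 0.2609]
ee_rot: [-3.14, -0.001, 3.118]
wrist_force: [0.5, -0.5, -0.3]
width: 0.0376
finger_force: 0.0
```

```bash
python3 - <<'E'
from h import *
s=imaging.snapshot("wrist");cv2.imwrite("pics/w5.png",s["pixels"][:,:,::-1])
o=readout.get_obs();print(o["tool_pos"],o["ee_rot"],o["time"])
for z,dx,dy in ((.04,.063,.07),(.096,.03,.04)):
    print(proj(s,[[*P(RK,a*dx,b*dy),z] for a in (1,-1) for b in (1,-1)]).round(1).tolist())
E
```

```text
[0.55021076 0.33376282 0.26119533] [-3.14062212e+00 -2.35094808e-04  3.11759613e+00] 11.25
[[325.0, 201.0], [222.4, 200.8], [329.5, 103.3], [217.7, 103.1]]
[[307.8, 184.9], [238.5, 184.8], [309.4, 131.3], [236.8, 131.1]]
```

View pics/w5.png

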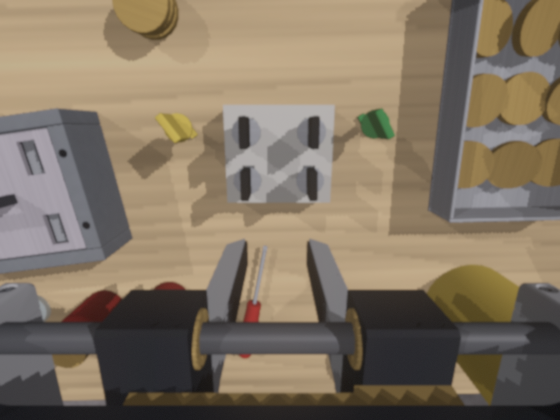

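The rack's top corners are at (224,105), (333,105), (330,203) and (228,202), and the black wings at (244,132), (314,132), (246,183) and (312,183). The yellow at (176,127) and green at (376,124) stay outside.

```bash
python3 - <<'E'
from h import *
s=imaging.snapshot("wrist")
g=cv2.cvtColor(s["pixels"],cv2.COLOR_RGB2GRAY).astype(int)
print(g[155,215:235],g[155,322:342],g[95:112,280],g[193:212,280])
x,e=fit(s,[[a*.063,b*.07,.04] for a in (1,-1) for b in (1,-1)],[[330,203],[228,202.5],[333.5,105],[223.5,105]],RK);print(x,e)
x2,e=fit(s,[[a*.03,b*.04,.096] for a in (1,-1) for b in (1,-1)],[[312.5,184],[245,183.5],[314.5,132],[243.5,132]],RK);print(x2,e)
E
```

```text
[110 108 107 107 106 106 107 106 106 108 116 123 130 133 133 133 133 133
 133 135] [168 166 165 164 164 164 164 164 163 157 143 124 114 111 111 111 114 119
 128 140] [163 163 164 164 164 164 165 165 168 171 176 178 178 178 178 178 178] [120 119 119 120 119 119 119 119 118 115 115 115 115 115 114 114 113 112
 116]
[ 0.50988537  0.33837919 -0.02239602] 1.0321414128895299
[ 0.50743631  0.33828197 -0.02751062] 1.1276565572140669
```

```bash
python3 - <<'E'
from h import *
s=imaging.snapshot("wrist")
g=cv2.cvtColor(s["pixels"],cv2.COLOR_RGB2GRAY).astype(int)
for c in (314,): 
    print(g[110:152,c-8:c+8:2].T)
print("cam",-np.array(s["R"]).T@s["t"])
for X in (.515,.51,.508): 
    r=proj(s,[[X-.030+dx,.298,z] for dx in (-.018,.018) for z in (.096,.060)]); print(X,r.round(1).tolist())
print("rack edge x", [proj(s,[[X-.063,.338,.04],[X+.063,.338,.04]])[:,1].round(1).tolist() for X in (.507,.5085,.51)])
print(g[98:110,280],g[196:210,240],g[196:210,320])
E
```

```text
[[178 178 178 178 178 177 171 156 143 133 126 121 120 119 118 118 117 117
  118 119 119 118 117 116 116 116 116 116 116 117 116 114 114 114 116 120
  126 133 136 143 156 168]
 [178 178 178 178 177 172 156 131 110  97  91  89  88  88  86  86  85  85
   85  85  84  84  83  83  83  82  82  82  83  82  82  82  81  81  82  89
  107 131 151 163 171 175]
 [178 178 178 177 174 158 125  83  56  50  49  49  49  49  48  48  48  48
   48  49  47  48  48  49  48  48  49  48  47  48  49  49  48  48  49  54
   75 113 148 168 175 176]
 [178 178 178 177 168 142 100  63  50  50  49  49  50  49  50  49  48  50
   50  49  50  50  49  50  50  50  50  50  52  51  51  51  50  51  50  50
   56  81 121 155 171 175]
 [178 178 178 177 167 137  91  59  53  52  53  52  52  52  52  53  52  52
   52  52  52  52  52  52  51  52  51  52  52  52  51  53  52  53  50  52
   54  71 109 145 165 172]
 [178 178 178 177 167 137  91  59  53  51  53  53  52  52  53  53  52  52
   53  52  51  52  52  51  52  53  52  53  53  52  51  52  52  51  51  52
   55  71 107 142 160 167]
 [178 178 178 177 168 141  99  68  62  59  58  58  58  60  60  59  59  60
   60  59  59  59  60  62  61  63  61  63  63  62  62  61  63  66  71  74
   80 101 132 153 162 164]
 [178 178 178 177 175 167 157 146 138 131 124 120 122 125 126 126 125 125
  126 127 126 125 125 124 125 125 125 126 126 125 125 124 127 135 144 147
  148 153 159 163 164 164]]
cam [0.47157461 0.33672125 0.44094564]
0.515 [[241.4, 122.0], [244.8, 122.4], [243.2, 155.3], [246.3, 152.5]]
0.51 [[241.2, 117.3], [244.6, 118.1], [243.0, 150.8], [246.1, 148.4]]
0.508 [[241.1, 115.4], [244.5, 116.3], [242.9, 149.0], [246.0, 146.8]]
rack edge x [[102.6, 200.3], [103.9, 201.4], [105.1, 202.5]]
[164 165 165 165 166 168 173 176 178 178 178 178] [121 120 125 136 153 157 147 133 129 129 129 129 129 126] [163 163 163 163 163 164 162 160 160 159 158 156 154 153]
```

```bash
sed -i 's/RK=np.array(.*)/RK=np.array([.5078,.3383,-.025])/' h.py; python3 - <<'E'
from h import *
q=P(RK,-.03,-.04);print(q)
plan([(*q,.13,np.pi-.025,.35,4),(*q,.065,np.pi-.025,.35,3)])
E
```

```text
[0.47680948 0.29906242]
t 11.35 at [0.5505 0.3334 0.2616] 3.1169
0.091 -0.045 0.164 0 0 0 0.35; 0.091 -0.045 0.165 0 0 0 0.35; 0.091 -0.046 0.164 0 0 0 0.35; 0.091 -0.045 0.165 0 0 0 0.35; 
-0 0 0.108 0 0 0 0.35; -0 0 0.109 0 0 0 0.35; -0 0 0.108 0 0 0 0.35;
```

Request:
carry_out(motion="0.091 -0.045 0.164 0 0 0 0.35; 0.091 -0.045 0.164 0 0 0 0.35; 0.091 -0.045 0.164 0 0 0 0.35; 0.091 -0.045 0.164 0 0 0 0.35; 0 0 0.1 0 0 0 0.35; 0 0 0.1 0 0 0 0.35; 0 0 0.1 0 0 0 0.35; 0 0 0 0 0 0 0.35; 0 0 0 0 0 0 0.35; 0 0 0 0 0 0 0.35")

```text
time: 12.6
tool_pos: [0.4773, 0.3007, 0.0717]
ee_rot: [3.141, 0.002, 3.119]
wrist_force: [0.6, -0.1, -0.2]
width: 0.0329
finger_force: 0.0
```

```bash
python3 - <<'E'
from h import *
q=P(RK,-.03,-.04)
plan([(*q,.065,np.pi-.025,.35,1)])
s=imaging.snapshot("wrist");cv2.imwrite("pics/w6.png",s["pixels"][:,:,::-1])
E
```

```text
t 12.6 at [0.4773 0.3007 0.0717] 3.1186
0.002 -0.008 0.033 0 0 0.001 0.35;
```

View pics/w6.png

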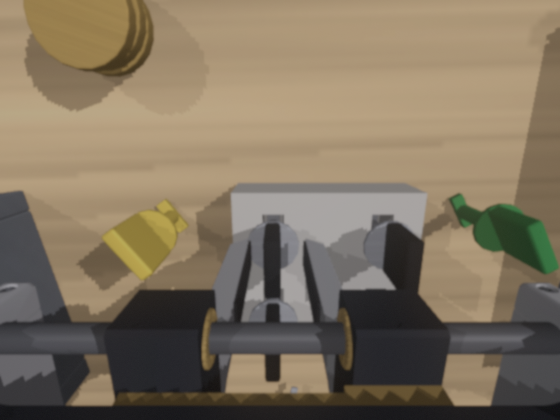

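The wing is between the fingers at column 272, against a finger centre of about 277. I close the small offset, grip and lift.

Request:
carry_out(motion="0.002 -0.008 0.033 0 0 0 0.35; 0 0 0 0 0 0 0.35; 0 0 0 0 0 0 0; 0 0 0 0 0 0 0; 0 0 0 0 0 0 0; 0 0 0 0 0 0 0; 0 0 -0.05 0 0 0 0; 0 0 -0.1 0 0 0 0; 0 0 -0.25 0 0 0 0; 0 0 -0.3 0 0 0 0; 0 0 0 0 0 0 0")

```text
time: 14.02
tool_pos: [0.4789, 0.3004, 0.2115]
ee_rot: [3.135, 0.012, 3.119]
wrist_force: [-0.2, 0.2, -1.0]
width: 0.0094
finger_force: 30.0
```

```bash
python3 - <<'E'
from h import *
q=P(H,-.045,.08); Y=np.pi+.1133
print(q)
plan([(*q,.21,Y,0,6),(*q,.165,Y,0,2)])
E
```

```text
[0.5012439  0.04309947]
t 14.025 at [0.4789 0.3004 0.2115] 3.1191
-0.023 -0.214 0.001 0 0 -0.011 0; -0.019 -0.214 0.001 0 0 -0.011 0; -0.014 -0.215 0.002 0 0 -0.01 0; -0.009 -0.215 0.001 0 0 -0.011 0; -0.004 -0.215 0.001 0 0 -0.011 0; 0.001 -0.216 0.001 0 0 -0.011 0; 
0 0 0.113 0 0 0 0; 0 0 0.112 0 0 0 0;
```

Request:
carry_out(motion="-0.023 -0.214 0 0 0 -0.011 0; -0.019 -0.214 0 0 0 -0.011 0; -0.014 -0.215 0 0 0 -0.01 0; -0.009 -0.215 0 0 0 -0.011 0; -0.004 -0.215 0 0 0 -0.011 0; 0 -0.216 0 0 0 -0.011 0; 0 0 0.1 0 0 0 0; 0 0 0.1 0 0 0 0; 0 0 0 0 0 0 0; 0 0 0 0 0 0 0")

```text
time: 15.28
tool_pos: [0.4986, 0.0417, 0.164]
ee_rot: [-3.141, 0.0, -3.028]
wrist_force: [0.7, 1.1, -0.8]
width: 0.01
finger_force: 30.0
```

```bash
python3 - <<'E'
from h import *
q=P(H,-.045,.08); Y=np.pi+.1133
plan([(*q,.165,Y,0,1)])
s=imaging.snapshot("wrist");cv2.imwrite("pics/w7.png",s["pixels"][:,:,::-1])
E
```

```text
t 15.275 at [0.4986 0.0417 0.164 ] -3.0278
-0.014 0.006 -0.005 0 0 0 0;
```

View pics/w7.png

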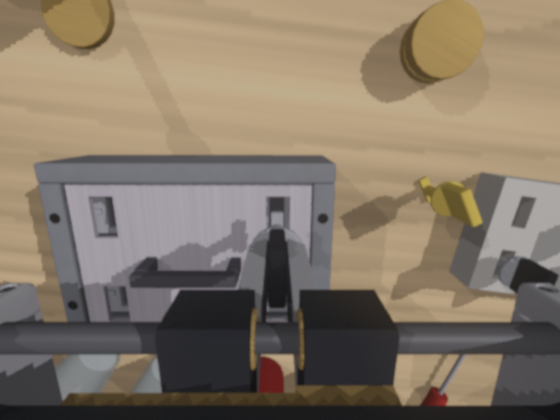

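The stud hangs in the hand with its foot over the slot at (277,220). Pins are at (55,217), (323,217) and (72,306). I'll check the in-hand offset against the station.

```bash
python3 - <<'E'
from h import *
s=imaging.snapshot("wrist")
g=cv2.cvtColor(s["pixels"],cv2.COLOR_RGB2GRAY).astype(int); pix=[]
for c,r in ((323,217),(55,217),(72,306)):
    b=g[r-8:r+8,c-8:c+8]; wt=np.clip(75-b,0,None); y,x=np.mgrid[r-8:r+8,c-8:c+8]; pix.append([(x*wt).sum()/wt.sum(),(y*wt).sum()/wt.sum()])
print(np.round(pix,1).tolist())
x,e=fit(s,[[-.045,.122,.08],[-.045,-.122,.08],[.045,-.122,.08]],pix,H); print(x,e,P(x,-.045,.08))
o=readout.get_obs(); p=o["tool_pos"]; y=o["ee_rot"][2]; T=np.array([*p[:2],y])
print(p,y)
print("foot far end top/bot edges",proj(s,[[*P(T,a,b),p[2]-.055+z] for a,b,z in ((.015,.005,.006),(.015,-.005,.006),(.015,.005,0),(.015,-.005,0))]).round(1).tolist())
print("flange far",proj(s,[[*P(T,.018,0),p[2]-.005],[*P(T,.018,0),p[2]-.009]]).round(1).tolist(),"wing far top",proj(s,[[*P(T,.018,0),p[2]+.031],[*P(T,.018,0),p[2]-.005]]).round(1).tolist())
cv2.imwrite("pics/w7c.png",cv2.resize(s["pixels"][180:320,220:340,::-1],None,fx=4,fy=4,interpolation=cv2.INTER_CUBIC))
E
```

```text
[[322.4, 217.5], [54.6, 217.3], [72.7, 304.1]]
[ 0.55486805 -0.03173704  0.11292781] 0.24034936871839818 [0.50113964 0.04268243]
[0.49910607 0.04173612 0.16469705] -3.0276339894317643
foot far end top/bot edges [[268.8, 210.0], [281.5, 210.0], [268.9, 207.9], [281.4, 207.9]]
flange far [[274.8, 224.0], [274.8, 222.1]] wing far top [[274.3, 245.5], [274.8, 224.0]]
```

View pics/w7c.png

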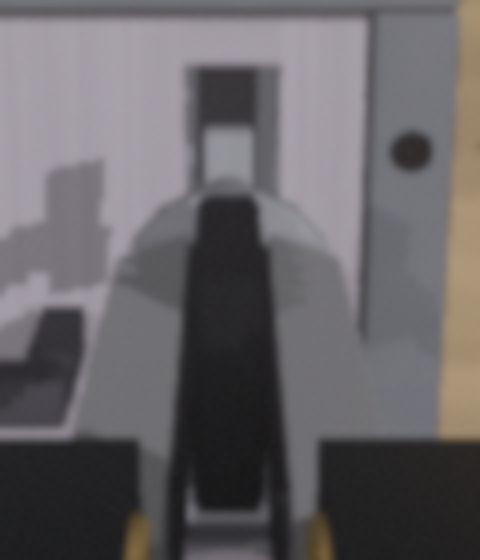

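The foot shows at column 277, rows 211–227, so it is about 1 mm off in each axis relative to the station in the same camera. I correct that and descend gently.

Request:
carry_out(motion="-0.004 -0.004 0 0 0 0 0; 0 0 0.1 0 0 0 0; 0 0 0.1 0 0 0 0; 0 0 0.05 0 0 0 0; 0 0 0 0 0 0 0; 0 0 0 0 0 0 0")

```text
time: 16.12
tool_pos: [0.5001, 0.0408, 0.1147]
ee_rot: [-3.141, 0.002, -3.028]
wrist_force: [0.3, 1.2, -0.9]
width: 0.0097
finger_force: 30.0
```

Request:
carry_out(motion="0 0 0.015 0 0 0 0; 0 0 0.015 0 0 0 0; 0 0 0.015 0 0 0 0; 0 0 0 0 0 0 0; 0 0 0 0 0 0 0")

```text
time: 16.75
tool_pos: [0.4995, 0.0409, 0.1047]
ee_rot: [-3.142, -0.0, -3.028]
wrist_force: [0.6, 0.7, -0.9]
width: 0.0099
finger_force: 30.0
```

Request:
carry_out(motion="0 0 0.015 0 0 0 0; 0 0 0.015 0 0 0 0; 0 0 0.015 0 0 0 0; 0 0 0.015 0 0 0 0; 0 0 0 0 0 0 0; 0 0 0 0 0 0 0")

```text
time: 17.5
tool_pos: [0.4999, 0.0409, 0.093]
ee_rot: [-3.141, 0.001, -3.028]
wrist_force: [0.6, -0.4, 1.7]
width: 0.01
finger_force: 30.0
```

Request:
carry_out(motion="0 0 0.01 0 0 0 0; 0 0 0 0 0 0.05 0; 0 0 0 0 0 0.08 0; 0 0 0 0 0 0.08 0; 0 0 0 0 0 0.08 0; 0 0 0 0 0 0.08 0; 0 0 0 0 0 0.08 0; 0 0 0 0 0 0.08 0; 0 0 0 0 0 0.08 0; 0 0 0 0 0 0.08 0; 0 0 0 0 0 0.06 0; 0 0 0 0 0 0 0")

```text
time: 19.0
tool_pos: [0.5002, 0.0419, 0.091]
ee_rot: [3.139, -0.002, 1.686]
wrist_force: [2.5, 3.3, 3.7]
width: 0.0096
finger_force: 30.0
```

Request:
carry_out(motion="0 0 -0.01 0 0 0 0; 0 0 -0.01 0 0 0 0; 0 0 -0.005 0 0 0 0; 0 0 -0.005 0 0 0 0; 0 0 -0.005 0 0 0 0; 0 0 0 0 0 0 0; 0 0 0 0 0 0 0")

```text
time: 19.88
tool_pos: [0.4991, 0.0417, 0.0955]
ee_rot: [-3.14, -0.002, 1.685]
wrist_force: [4.4, 4.7, -6.7]
width: 0.0099
finger_force: 30.0
```

Request:
carry_out(motion="0 0 -0.005 0 0 0 0; 0 0 -0.005 0 0 0 0; 0 0 -0.005 0 0 0 0; 0 0 -0.005 0 0 0 0; 0 0 -0.005 0 0 0 0; 0 0 0 0 0 0 0; 0 0 0 0 0 0 0")

```text
time: 20.75
tool_pos: [0.4991, 0.0416, 0.099]
ee_rot: [-3.14, -0.002, 1.685]
wrist_force: [7.5, 4.9, -12.8]
width: 0.01
finger_force: 30.0
```

Request:
carry_out(motion="0 0 -0.005 0 0 0 0; 0 0 -0.005 0 0 0 0; 0 0 -0.005 0 0 0 0; 0 0 -0.003 0 0 0 0; 0 0 0 0 0 0 0; 0 0 0 0 0 0 0")

```text
time: 21.5
tool_pos: [0.499, 0.0416, 0.1015]
ee_rot: [-3.139, -0.002, 1.685]
wrist_force: [8.3, 4.0, -17.1]
width: 0.0098
finger_force: 30.0
```

```bash
python3 - <<'E'
from h import *
o=readout.get_obs(); print(o["wrist_force"],o["tool_pos"])
s=imaging.snapshot("wrist")
q=proj(s,[[*P(H,-.045,.122),.08]])[0]; print(q)
c,r=q.astype(int)
cv2.imwrite("pics/w8.png",cv2.resize(s["pixels"][max(r-40,0):r+40,max(0,c-50):c+50,::-1],None,fx=6,fy=6,interpolation=cv2.INTER_CUBIC))
E
```

```text
[  8.25813544   4.03889625 -17.1153608 ] [0.49902445 0.04159881 0.10146198]
[281.05647976 181.54341485]
```

View pics/w8.png

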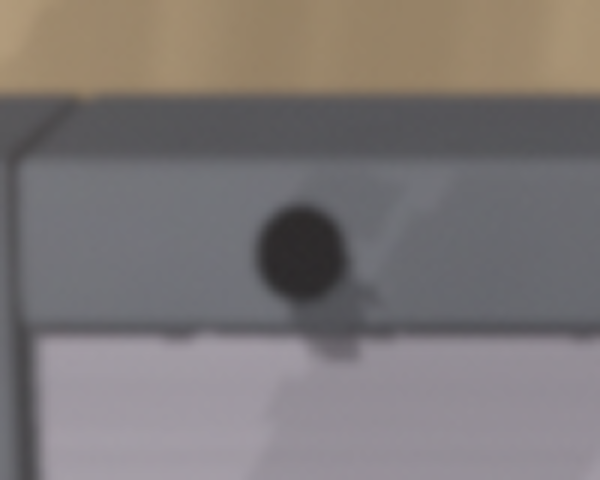

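The pin stands proud and casts a shadow, at crop (300,252). Fz is -17.1 N including about 0.9 N of stud weight, so the pin should be near 5.5 mm. I add a little more, ease off and release.

Request:
carry_out(motion="0 0 -0.003 0 0 0 0; 0 0 0 0 0 0 0; 0 0 0.01 0 0 0 0; 0 0 0.01 0 0 0 0; 0 0 0.01 0 0 0 0; 0 0 0.01 0 0 0 0; 0 0 0.01 0 0 0 0; 0 0 0.01 0 0 0 0; 0 0 0.003 0 0 0 0; 0 0 0 0 0 0 0")

```text
time: 22.8
tool_pos: [0.4992, 0.0417, 0.0937]
ee_rot: [-3.141, -0.002, 1.685]
wrist_force: [2.6, 5.8, 0.3]
width: 0.0098
finger_force: 30.0
```

Request:
carry_out(motion="0 0 0 0 0 0 0.3; 0 0 0 0 0 0 0.3; 0 0 0 0 0 0 0.3; 0 0 -0.05 0 0 0 0.3; 0 0 -0.15 0 0 0 0.3; 0 0 -0.2 0 0 0 0.3; 0 0 -0.2 0 0 0 0.3; 0 0 0 0 0 0 0.3; 0 0 0 0 0 0 0.3")

```text
time: 23.92
tool_pos: [0.4991, 0.0408, 0.2138]
ee_rot: [-3.141, 0.0, 1.684]
wrist_force: [-1.0, 0.2, -0.4]
width: 0.0282
finger_force: 0.0
```

```bash
python3 - <<'E'
from h import *
s=imaging.snapshot("top"); cv2.imwrite("pics/t9.png",s["pixels"][:,:,::-1])
q=P(RK,-.03,.04);print(q)
plan([(*q,.2,np.pi-.025,.35,9),(*q,.125,np.pi-.025,.35,2)])
E
```

```text
[0.47880927 0.37903742]
t 23.975 at [0.4987 0.0408 0.2128] 1.6843
0.188 0.01 0.007 0 0 -0.076 0.35; 0.184 0.04 0.007 0 0 -0.076 0.35; 0.175 0.069 0.007 0 0 -0.076 0.35; 0.162 0.095 0.008 0 0 -0.076 0.35; 0.145 0.12 0.007 0 0 -0.076 0.35; 0.124 0.142 0.007 0 0 -0.076 0.35; 0.101 0.159 0.007 0 0 -0.076 0.35; 0.073 0.174 0.007 0 0 -0.076 0.35; 0.046 0.182 0.007 0 0 -0.076 0.35; 
-0 0 0.188 0 0 0 0.35; -0.001 0 0.187 0 0 0 0.35;
```

I've now used all 14 picture views, so from here I check by numbers only. Next is the second stud, pocket (-30,+40).

Request:
carry_out(motion="0.188 0.01 0.007 0 0 -0.076 0.35; 0.184 0.04 0.007 0 0 -0.076 0.35; 0.175 0.069 0.007 0 0 -0.076 0.35; 0.162 0.095 0.008 0 0 -0.076 0.35; 0.145 0.12 0.007 0 0 -0.076 0.35; 0.124 0.142 0.007 0 0 -0.076 0.35; 0.101 0.159 0.007 0 0 -0.076 0.35; 0.073 0.174 0.007 0 0 -0.076 0.35; 0.046 0.182 0.007 0 0 -0.076 0.35; 0 0 0.18 0 0 0 0.35; 0 0 0.15 0 0 0 0.35; 0 0 0 0 0 0 0.35")

```text
time: 25.48
tool_pos: [0.4767, 0.3774, 0.13]
ee_rot: [-3.135, -0.009, 3.117]
wrist_force: [0.6, 0.6, -0.5]
width: 0.0327
finger_force: 0.0
```

```bash
sed -i 's/RK=np.array(.*)/RK=np.array([.5090,.3383,-.025])/' h.py; python3 - <<'E'
from h import *
q=P(RK,-.03,.04);print(q)
imaging.snapshot("wrist"); 
plan([(*q,.066,np.pi-.025,.35,2)])
E
```

```text
[0.48000927 0.37903742]
t 25.525 at [0.478  0.3782 0.1327] 3.117
-0.005 0.002 0.167 0 0 0 0.35; -0.005 0.003 0.167 0 0 0 0.35;
```

Request:
carry_out(motion="-0.004 0.002 0.1 0 0 0 0.35; -0.004 0.002 0.1 0 0 0 0.35; 0 0 0.1 0 0 0 0.35; 0 0 0 0 0 0 0.35; 0 0 0 0 0 0 0.35; 0 0 0 0 0 0 0.35")

```text
time: 26.28
tool_pos: [0.4818, 0.3803, 0.0769]
ee_rot: [3.14, 0.002, 3.117]
wrist_force: [-0.6, -0.2, -0.4]
width: 0.0328
finger_force: 0.0
```

```bash
python3 - <<'E'
from h import *
q=P(RK,-.03,.04)
plan([(*q,.066,np.pi-.025,.35,1)])
E
```

```text
t 26.275 at [0.4818 0.3803 0.0769] 3.1169
0.009 -0.006 0.055 0 0 0 0.35;
```

Request:
carry_out(motion="0.009 -0.006 0.055 0 0 0 0.35; 0 0 0 0 0 0 0.35; 0 0 0 0 0 0 0.35; 0 0 0 0 0 0 0; 0 0 0 0 0 0 0; 0 0 0 0 0 0 0; 0 0 0 0 0 0 0")

```text
time: 27.15
tool_pos: [0.4793, 0.3787, 0.0646]
ee_rot: [3.141, 0.0, 3.117]
wrist_force: [-0.8, 0.3, 0.7]
width: 0.0094
finger_force: 30.0
```

Request:
carry_out(motion="0 0 -0.05 0 0 0 0; 0 0 -0.1 0 0 0 0; 0 0 -0.25 0 0 0 0; 0 0 -0.3 0 0 0 0; 0 0 -0.05 0 0 0 0; 0 0 0 0 0 0 0; 0 0 0 0 0 0 0")

```text
time: 28.02
tool_pos: [0.4783, 0.3781, 0.2117]
ee_rot: [-3.139, -0.004, 3.117]
wrist_force: [-0.6, 0.4, -1.3]
width: 0.0101
finger_force: 30.0
```

```bash
python3 - <<'E'
from h import *
q=P(H,-.045,-.08); Y=np.pi+.1133
print(q)
plan([(*q,.215,Y,0,9),(*q,.165,Y,0,2)])
E
```

```text
[ 0.51933314 -0.11587467]
t 28.025 at [0.4783 0.3781 0.2117] 3.1169
-0.03 -0.274 -0.002 0 0 -0.007 0; -0.025 -0.274 -0.002 0 0 -0.008 0; -0.021 -0.274 -0.002 0 0 -0.007 0; -0.017 -0.275 -0.001 0 0 -0.007 0; -0.013 -0.275 -0.002 0 0 -0.008 0; -0.008 -0.276 -0.002 0 0 -0.007 0; -0.005 -0.275 -0.002 0 0 -0.007 0; 0 -0.275 -0.002 0 0 -0.008 0; 0.005 -0.276 -0.002 0 0 -0.007 0; 
-0 0 0.125 0 0 0 0; -0 0 0.125 0 0 0 0;
```

Request:
carry_out(motion="-0.03 -0.274 0 0 0 -0.007 0; -0.025 -0.274 0 0 0 -0.008 0; -0.021 -0.274 0 0 0 -0.007 0; -0.017 -0.275 0 0 0 -0.007 0; -0.013 -0.275 0 0 0 -0.008 0; -0.008 -0.276 0 0 0 -0.007 0; -0.005 -0.275 0 0 0 -0.007 0; 0 -0.275 0 0 0 -0.008 0; 0.005 -0.276 0 0 0 -0.007 0; 0 0 0.1 0 0 0 0; 0 0 0.1 0 0 0 0; 0 0 0 0 0 0 0")

```text
time: 29.52
tool_pos: [0.5179, -0.1148, 0.1701]
ee_rot: [3.138, -0.008, -3.029]
wrist_force: [-1.6, 0.8, -0.2]
width: 0.0097
finger_force: 30.0
```

Request:
carry_out(motion="0 0 0 0 0 0 0; 0 0 0 0 0 0 0; 0 0 0 0 0 0 0")

```text
time: 29.9
tool_pos: [0.5206, -0.1153, 0.1753]
ee_rot: [-3.141, 0.001, -3.028]
wrist_force: [0.7, -0.6, -0.9]
width: 0.0095
finger_force: 30.0
```

```bash
cat >> h.py <<'E'
def foot(H0=None):
    """bright foot blob in wrist view, vs predicted; returns measured centre col & top row"""
    s=imaging.snapshot("wrist"); o=readout.get_obs(); p=o["tool_pos"]; T=np.array([*p[:2],o["ee_rot"][2]])
    pr=proj(s,[[*P(T,.015,b),p[2]-.0486] for b in (.005,-.005)])
    g=cv2.cvtColor(s["pixels"],cv2.COLOR_RGB2GRAY).astype(int)
    return s,g,pr,p,T
E
python3 - <<'E'
from h import *
q=P(H,-.045,-.08); Y=np.pi+.1133
plan([(*q,.165,Y,0,1)])
s,g,pr,p,T=foot(); print(pr.round(1).tolist())
print(g[196:232:2,262:296:2])
W=np.array([[-.045,-.122,.08],[.045,-.122,.08],[-.045,.122,.08]])
px=proj(s,[[*P(H,a,b),z] for a,b,z in W]); print(px.round(1).tolist())
for c,r in px[:2].astype(int):
    if 12<c<548 and 12<r<408:
        b=g[r-10:r+10,c-10:c+10]; wt=np.clip(75-b,0,None); y,x=np.mgrid[r-10:r+10,c-10:c+10]; print((x*wt).sum()/wt.sum(),(y*wt).sum()/wt.sum(),wt.sum())
E
```

```text
t 29.9 at [ 0.5206 -0.1153  0.1753] -3.0277
0.007 -0.002 0.052 0 0 0 0; 
[[268.8, 209.7], [281.6, 209.7]]
[[161 144 107  77  56  56  56  57  56  57  77  99 103 145 159 162 162]
 [162 150 116  77  57  57  55  56  56  58  78  98 103 144 159 161 162]
 [162 151 118  77  57  56  56  57  58  57  78  99 104 144 159 162 161]
 [161 151 118  77  55  56  56  56  56  57  79  99 104 144 159 162 161]
 [161 149 117  76  56  56  56  56  55  56  78  99 104 144 158 162 161]
 [161 150 112  77  57  56  55  57  55  56  78  99 104 143 158 162 162]
 [161 148 106  76  58  68  68  70  70  70  84  99 106 145 158 162 161]
 [161 148 105  76  75 109 114 116 115 114 112 101 107 146 158 162 161]
 [160 148 106  76  87 137 146 145 145 143 135 105 107 145 158 161 161]
 [160 148 106  76  90 142 149 150 148 148 139 105 106 146 157 161 161]
 [160 149 118  80  89 141 150 150 148 148 139 105 108 146 157 161 160]
 [160 153 132  87  92 140 149 149 148 147 139 106 108 145 157 161 161]
 [160 153 130  98 103 141 148 147 146 147 138 106 109 146 157 161 160]
 [160 152 121 100 105 132 128 124 127 136 134 105 108 146 157 161 160]
 [160 151 115  98 103 109 103 105 108 114 121 108 111 145 156 160 160]
 [155 136 105 115 106  87  81  81  83  84  97 118 124 136 149 158 160]
 [124 111 115 117  71  45  43  44  43  44  49  99 136 139 137 140 152]
 [109 110 110 100  51  41  39  40  41  40  42  85 135 140 144 143 140]]
[[230.5, 210.4], [234.1, 294.9], [489.0, 210.5]]
230.109439124487 210.16963064295484 1462
233.604693469165 296.7627796980171 10994
```

Request:
carry_out(motion="0.007 -0.007 0 0 0 0 0; 0 0 0.1 0 0 0 0; 0 0 0.1 0 0 0 0; 0 0 0.1 0 0 0 0; 0 0 0 0 0 0 0; 0 0 0 0 0 0 0")

```text
time: 30.7
tool_pos: [0.5194, -0.1171, 0.1154]
ee_rot: [-3.141, 0.001, -3.028]
wrist_force: [0.1, 0.3, -0.3]
width: 0.0097
finger_force: 30.0
```

Request:
carry_out(motion="0 0 0.015 0 0 0 0; 0 0 0.015 0 0 0 0; 0 0 0.015 0 0 0 0; 0 0 0 0 0 0 0; 0 0 0 0 0 0 0")

```text
time: 31.32
tool_pos: [0.519, -0.1169, 0.1055]
ee_rot: [-3.142, -0.0, -3.028]
wrist_force: [-0.3, -0.6, -1.6]
width: 0.0099
finger_force: 30.0
```

Request:
carry_out(motion="0 0 0.015 0 0 0 0; 0 0 0.015 0 0 0 0; 0 0 0.02 0 0 0 0; 0 0 0.02 0 0 0 0; 0 0 0 0 0 0 0; 0 0 0 0 0 0 0")

```text
time: 32.08
tool_pos: [0.5193, -0.1171, 0.0918]
ee_rot: [-3.141, 0.001, -3.028]
wrist_force: [0.6, -0.4, 3.0]
width: 0.0096
finger_force: 30.0
```

Request:
carry_out(motion="0 0 0.005 0 0 0 0; 0 0 0 0 0 0.05 0; 0 0 0 0 0 0.08 0; 0 0 0 0 0 0.08 0; 0 0 0 0 0 0.08 0; 0 0 0 0 0 0.08 0; 0 0 0 0 0 0.08 0; 0 0 0 0 0 0.08 0; 0 0 0 0 0 0.08 0; 0 0 0 0 0 0.08 0; 0 0 0 0 0 0.06 0; 0 0 0 0 0 0 0")

```text
time: 33.58
tool_pos: [0.5187, -0.1168, 0.0904]
ee_rot: [-3.141, -0.0, 1.686]
wrist_force: [-0.7, -0.3, 3.2]
width: 0.0097
finger_force: 30.0
```

Request:
carry_out(motion="0 0 -0.01 0 0 0 0; 0 0 -0.01 0 0 0 0; 0 0 -0.005 0 0 0 0; 0 0 -0.005 0 0 0 0; 0 0 -0.005 0 0 0 0; 0 0 0 0 0 0 0; 0 0 0 0 0 0 0")

```text
time: 34.45
tool_pos: [0.5187, -0.1168, 0.0966]
ee_rot: [-3.141, -0.0, 1.684]
wrist_force: [3.3, -1.0, -8.5]
width: 0.0097
finger_force: 30.0
```

Request:
carry_out(motion="0 0 -0.005 0 0 0 0; 0 0 -0.005 0 0 0 0; 0 0 -0.005 0 0 0 0; 0 0 -0.005 0 0 0 0; 0 0 -0.005 0 0 0 0; 0 0 -0.005 0 0 0 0; 0 0 0 0 0 0 0; 0 0 0 0 0 0 0")

```text
time: 35.45
tool_pos: [0.5186, -0.1168, 0.1028]
ee_rot: [-3.14, -0.0, 1.684]
wrist_force: [3.2, -2.5, -18.1]
width: 0.0091
finger_force: 30.0
```

Request:
carry_out(motion="0 0 0.01 0 0 0 0; 0 0 0.01 0 0 0 0; 0 0 0.01 0 0 0 0; 0 0 0.01 0 0 0 0; 0 0 0.01 0 0 0 0; 0 0 0.007 0 0 0 0; 0 0 0 0 0 0 0; 0 0 0 0 0 0 0.3; 0 0 0 0 0 0 0.3; 0 0 0 0 0 0 0.3; 0 0 0 0 0 0 0.3")

```text
time: 36.83
tool_pos: [0.5191, -0.1169, 0.092]
ee_rot: [3.141, 0.0, 1.684]
wrist_force: [-0.2, -0.1, 0.6]
width: 0.0278
finger_force: 0.0
```

Request:
carry_out(motion="0 0 -0.05 0 0 0 0.3; 0 0 -0.15 0 0 0 0.3; 0 0 -0.2 0 0 0 0.3; 0 0 -0.2 0 0 0 0.3; 0 0 0 0 0 0 0.3; 0 0 0 0 0 0 0.3")

```text
time: 37.58
tool_pos: [0.5187, -0.1168, 0.2116]
ee_rot: [-3.141, -0.0, 1.684]
wrist_force: [0.5, -0.5, -0.5]
width: 0.0279
finger_force: 0.0
```

```bash
python3 - <<'E'
from h import *
q=P(RK,.03,-.04);print(q)
imaging.snapshot("top")
plan([(*q,.205,np.pi-.025,.35,9)])
E
```

```text
[0.53799073 0.29756258]
t 37.625 at [ 0.5183 -0.1167  0.2106] 1.6844
0.227 0.037 0.003 0 0 -0.076 0.35; 0.219 0.073 0.003 0 0 -0.076 0.35; 0.205 0.106 0.003 0 0 -0.076 0.35; 0.185 0.137 0.003 0 0 -0.076 0.35; 0.161 0.165 0.004 0 0 -0.076 0.35; 0.132 0.188 0.003 0 0 -0.076 0.35; 0.101 0.207 0.003 0 0 -0.076 0.35; 0.067 0.221 0.003 0 0 -0.076 0.35; 0.032 0.228 0.003 0 0 -0.076 0.35;
```

Request:
carry_out(motion="0.227 0.037 0 0 0 -0.076 0.35; 0.219 0.073 0 0 0 -0.076 0.35; 0.205 0.106 0 0 0 -0.076 0.35; 0.185 0.137 0 0 0 -0.076 0.35; 0.161 0.165 0 0 0 -0.076 0.35; 0.132 0.188 0 0 0 -0.076 0.35; 0.101 0.207 0 0 0 -0.076 0.35; 0.067 0.221 0 0 0 -0.076 0.35; 0.032 0.228 0 0 0 -0.076 0.35; 0 0 0.2 0 0 0 0.35; 0 0 0.2 0 0 0 0.35; 0 0 0 0 0 0 0.35")

```text
time: 39.12
tool_pos: [0.535, 0.2959, 0.1255]
ee_rot: [-3.136, -0.012, 3.117]
wrist_force: [-0.4, -0.2, 0.2]
width: 0.0327
finger_force: 0.0
```

Request:
carry_out(motion="0 0 0 0 0 0 0.35; 0 0 0 0 0 0 0.35; 0 0 0 0 0 0 0.35")

```text
time: 39.5
tool_pos: [0.5396, 0.2976, 0.134]
ee_rot: [3.14, 0.003, 3.117]
wrist_force: [-0.4, -0.8, -0.3]
width: 0.0335
finger_force: 0.0
```

```bash
python3 - <<'E'
from h import *
q=P(RK,.03,-.04)
plan([(*q,.0655,np.pi-.025,.35,2)])
E
```

```text
t 39.5 at [0.5396 0.2976 0.134 ] 3.1167
0.004 -0 0.171 0 0 0 0.35; 0.004 -0 0.172 0 0 0 0.35;
```

Request:
carry_out(motion="0.003 0 0.11 0 0 0 0.35; 0.003 0 0.11 0 0 0 0.35; 0 0 0.1 0 0 0 0.35; 0 0 0 0 0 0 0.35; 0 0 0 0 0 0 0.35; 0 0 0 0 0 0 0.35")

```text
time: 40.25
tool_pos: [0.5384, 0.2977, 0.0698]
ee_rot: [3.14, 0.003, 3.117]
wrist_force: [-0.6, -0.5, 0.8]
width: 0.0328
finger_force: 0.0
```

```bash
python3 - <<'E'
from h import *
q=P(RK,.03,-.04)
plan([(*q,.0655,np.pi-.025,.35,1)])
E
```

```text
t 40.25 at [0.5384 0.2977 0.0698] 3.1169
0.002 -0.001 0.021 0 0 0 0.35;
```

Request:
carry_out(motion="0.002 0 0.022 0 0 0 0.35; 0 0 0 0 0 0 0.35; 0 0 0 0 0 0 0; 0 0 0 0 0 0 0; 0 0 0 0 0 0 0; 0 0 0 0 0 0 0")

```text
time: 41.0
tool_pos: [0.537, 0.2974, 0.0636]
ee_rot: [-3.142, -0.0, 3.117]
wrist_force: [0.4, -0.2, 0.2]
width: 0.0099
finger_force: 30.0
```

Request:
carry_out(motion="0 0 -0.05 0 0 0 0; 0 0 -0.1 0 0 0 0; 0 0 -0.25 0 0 0 0; 0 0 -0.3 0 0 0 0; 0 0 -0.05 0 0 0 0; 0 0 0 0 0 0 0; 0 0 0 0 0 0 0")

```text
time: 41.88
tool_pos: [0.536, 0.2969, 0.2109]
ee_rot: [-3.14, -0.004, 3.117]
wrist_force: [0.1, 0.1, -0.6]
width: 0.0099
finger_force: 30.0
```

```bash
python3 - <<'E'
from h import *
q=P(H,.045,.08)+[0,-.001]; Y=np.pi+.1133
print(q)
plan([(*q,.215,Y,0,7)])
E
```

```text
[0.59066686 0.05227467]
t 41.875 at [0.536  0.2969 0.2109] 3.1169
-0.043 -0.174 -0.003 0 0 -0.009 0; -0.04 -0.174 -0.003 0 0 -0.01 0; -0.037 -0.176 -0.003 0 0 -0.009 0; -0.033 -0.176 -0.003 0 0 -0.01 0; -0.029 -0.176 -0.003 0 0 -0.009 0; -0.026 -0.177 -0.003 0 0 -0.009 0; -0.023 -0.178 -0.003 0 0 -0.01 0;
```

Request:
carry_out(motion="-0.043 -0.174 0 0 0 -0.009 0; -0.04 -0.174 0 0 0 -0.01 0; -0.037 -0.176 0 0 0 -0.009 0; -0.033 -0.176 0 0 0 -0.01 0; -0.029 -0.176 0 0 0 -0.009 0; -0.026 -0.177 0 0 0 -0.009 0; -0.023 -0.178 0 0 0 -0.01 0; 0 0 0.1 0 0 0 0; 0 0 0.1 0 0 0 0; 0 0 0 0 0 0 0; 0 0 0 0 0 0 0; 0 0 0 0 0 0 0")

```text
time: 43.38
tool_pos: [0.5921, 0.0529, 0.1745]
ee_rot: [-3.141, 0.001, -3.028]
wrist_force: [-0.1, 0.6, 0.4]
width: 0.0102
finger_force: 30.0
```

```bash
python3 - <<'E'
from h import *
q=P(H,.045,.08)+[0,-.001]; Y=np.pi+.1133
plan([(*q,.165,Y,0,1)])
s,g,pr,p,T=foot(); print(pr.round(1).tolist())
print(g[200:232:2,262:296:2])
px=proj(s,[[*P(H,a,b),z] for a,b,z in [[-.045,-.122,.08],[.045,.122,.08],[-.045,.122,.08]]]); print(px.round(1).tolist())
for c,r in px.astype(int):
    if 12<c<548 and 12<r<408:
        b=g[r-10:r+10,c-10:c+10]; wt=np.clip(75-b,0,None); y,x=np.mgrid[r-10:r+10,c-10:c+10]; print((x*wt).sum()/wt.sum(),(y*wt).sum()/wt.sum(),wt.sum())
E
```

```text
t 43.375 at [0.5921 0.0529 0.1745] -3.0277
0.007 -0.002 0.048 0 0 0 0; 
[[268.7, 209.9], [281.5, 209.9]]
[[151 149 138  95  63  60  59  59  58  58  66  95 103 108 148 160 160]
 [151 150 135  95  62  59  58  59  59  58  67  96 103 107 147 161 160]
 [152 150 133  99  64  58  60  59  58  59  66  95 103 108 148 160 160]
 [155 150 135 103  66  59  59  59  58  59  66  96 103 108 148 160 160]
 [162 158 143 114  67  60  61  63  61  62  69  96 103 110 148 160 160]
 [163 161 150 115  75  97 104 105 104 103  99  99 103 109 148 159 159]
 [163 161 149 116  92 137 144 145 143 143 133 105 103 110 148 160 160]
 [162 161 149 116  97 144 152 153 151 151 140 106 102 109 148 160 160]
 [163 161 148 113  97 144 152 153 151 151 140 106 103 109 147 159 160]
 [163 161 144 104  99 145 153 153 151 150 141 107 103 110 147 160 159]
 [162 161 144 105 106 144 152 152 150 151 141 108 104 115 150 159 160]
 [162 161 144 107 110 141 142 139 140 146 139 107 103 118 151 159 160]
 [163 161 147 105 105 117 110 111 116 123 127 106 100 116 151 159 159]
 [162 158 134 105 112 105 100 101 104 106 116 115 103 104 148 159 159]
 [144 125 123 132 100  65  58  59  59  62  70 112 133 126 138 147 157]
 [120 112 124 121  66  44  42  43  43  42  44  91 137 146 144 139 145]]
[[41.3, 110.0], [320.6, 210.6], [324.7, 110.0]]
40.568829692195244 108.01949159424998 12313
320.39508340649695 210.46619841966637 1139
324.90703218116806 109.70838299562972 2517
```

Request:
carry_out(motion="0.007 -0.002 0 0 0 0 0; 0 0 0.1 0 0 0 0; 0 0 0.1 0 0 0 0; 0 0 0.1 0 0 0 0; 0 0 0 0 0 0 0; 0 0 0 0 0 0 0")

```text
time: 44.18
tool_pos: [0.5909, 0.0522, 0.1147]
ee_rot: [-3.141, 0.002, -3.028]
wrist_force: [-0.1, 0.8, -0.9]
width: 0.0093
finger_force: 30.0
```

Request:
carry_out(motion="0 0 0.015 0 0 0 0; 0 0 0.015 0 0 0 0; 0 0 0.02 0 0 0 0; 0 0 0 0 0 0 0; 0 0 0 0 0 0 0")

```text
time: 44.8
tool_pos: [0.5903, 0.0521, 0.1037]
ee_rot: [-3.141, -0.0, -3.028]
wrist_force: [-0.2, -0.4, -0.8]
width: 0.0095
finger_force: 30.0
```

Request:
carry_out(motion="0 0 0.015 0 0 0 0; 0 0 0.015 0 0 0 0; 0 0 0.02 0 0 0 0; 0 0 0.02 0 0 0 0; 0 0 0 0 0 0 0; 0 0 0 0 0 0 0")

```text
time: 45.55
tool_pos: [0.5903, 0.0521, 0.0898]
ee_rot: [-3.141, -0.0, -3.028]
wrist_force: [-1.1, 0.2, 2.9]
width: 0.0097
finger_force: 30.0
```

Request:
carry_out(motion="0 0 0.005 0 0 0 0; 0 0 0 0 0 0.05 0; 0 0 0 0 0 0.08 0; 0 0 0 0 0 0.08 0; 0 0 0 0 0 0.08 0; 0 0 0 0 0 0.08 0; 0 0 0 0 0 0.08 0; 0 0 0 0 0 0.08 0; 0 0 0 0 0 0.08 0; 0 0 0 0 0 0.08 0; 0 0 0 0 0 0.06 0; 0 0 0 0 0 0 0")

```text
time: 47.05
tool_pos: [0.5912, 0.0521, 0.0892]
ee_rot: [3.139, 0.0, 1.686]
wrist_force: [0.1, -1.1, 3.3]
width: 0.01
finger_force: 30.0
```

Request:
carry_out(motion="0 0 -0.01 0 0 0 0; 0 0 -0.01 0 0 0 0; 0 0 -0.005 0 0 0 0; 0 0 -0.005 0 0 0 0; 0 0 -0.005 0 0 0 0; 0 0 0 0 0 0 0; 0 0 0 0 0 0 0")

```text
time: 47.92
tool_pos: [0.591, 0.0521, 0.0941]
ee_rot: [3.141, 0.0, 1.685]
wrist_force: [6.3, 0.7, -4.4]
width: 0.0095
finger_force: 30.0
```

Request:
carry_out(motion="0 0 -0.005 0 0 0 0; 0 0 -0.005 0 0 0 0; 0 0 -0.005 0 0 0 0; 0 0 -0.005 0 0 0 0; 0 0 -0.005 0 0 0 0; 0 0 -0.005 0 0 0 0; 0 0 0 0 0 0 0; 0 0 0 0 0 0 0")

```text
time: 48.92
tool_pos: [0.591, 0.0521, 0.0981]
ee_rot: [-3.142, -0.0, 1.685]
wrist_force: [8.6, 0.3, -11.3]
width: 0.0102
finger_force: 30.0
```

Request:
carry_out(motion="0 0 -0.005 0 0 0 0; 0 0 -0.005 0 0 0 0; 0 0 -0.005 0 0 0 0; 0 0 -0.005 0 0 0 0; 0 0 -0.004 0 0 0 0; 0 0 0 0 0 0 0; 0 0 0 0 0 0 0")

```text
time: 49.8
tool_pos: [0.5909, 0.0521, 0.1013]
ee_rot: [-3.14, -0.0, 1.684]
wrist_force: [10.6, -0.3, -17.3]
width: 0.0099
finger_force: 30.0
```

Request:
carry_out(motion="0 0 0.01 0 0 0 0; 0 0 0.01 0 0 0 0; 0 0 0.01 0 0 0 0; 0 0 0.01 0 0 0 0; 0 0 0.01 0 0 0 0; 0 0 0.01 0 0 0 0; 0 0 0 0 0 0 0; 0 0 0 0 0 0 0.3; 0 0 0 0 0 0 0.3; 0 0 0 0 0 0 0.3; 0 0 0 0 0 0 0.3")

```text
time: 51.18
tool_pos: [0.5901, 0.0522, 0.0945]
ee_rot: [-3.141, 0.0, 1.684]
wrist_force: [-0.4, 0.7, 1.1]
width: 0.028
finger_force: 0.0
```

Request:
carry_out(motion="0 0 -0.05 0 0 0 0.3; 0 0 -0.15 0 0 0 0.3; 0 0 -0.2 0 0 0 0.3; 0 0 -0.2 0 0 0 0.3; 0 0 0 0 0 0 0.3; 0 0 0 0 0 0 0.3")

```text
time: 51.92
tool_pos: [0.59, 0.0522, 0.214]
ee_rot: [-3.141, 0.0, 1.684]
wrist_force: [-0.2, -1.1, -0.2]
width: 0.0285
finger_force: 0.0
```

```bash
python3 - <<'E'
from h import *
q=P(RK,.03,.04);print(q)
plan([(*q,.205,np.pi-.025,.35,9)])
E
```

```text
[0.53999052 0.37753758]
t 51.925 at [0.59   0.0522 0.214 ] 1.6844
0.183 -0.007 0.005 0 0 -0.076 0.35; 0.181 0.022 0.005 0 0 -0.076 0.35; 0.176 0.05 0.005 0 0 -0.076 0.35; 0.166 0.078 0.005 0 0 -0.076 0.35; 0.151 0.103 0.005 0 0 -0.076 0.35; 0.133 0.125 0.005 0 0 -0.076 0.35; 0.111 0.145 0.005 0 0 -0.076 0.35; 0.087 0.161 0.005 0 0 -0.076 0.35; 0.061 0.173 0.005 0 0 -0.076 0.35;
```

Request:
carry_out(motion="0.183 -0.007 0.005 0 0 -0.076 0.35; 0.181 0.022 0.005 0 0 -0.076 0.35; 0.176 0.05 0.005 0 0 -0.076 0.35; 0.166 0.078 0.005 0 0 -0.076 0.35; 0.151 0.103 0.005 0 0 -0.076 0.35; 0.133 0.125 0.005 0 0 -0.076 0.35; 0.111 0.145 0.005 0 0 -0.076 0.35; 0.087 0.161 0.005 0 0 -0.076 0.35; 0.061 0.173 0.005 0 0 -0.076 0.35; 0 0 0.2 0 0 0 0.35; 0 0 0.2 0 0 0 0.35; 0 0 0 0 0 0 0.35")

```text
time: 53.42
tool_pos: [0.5366, 0.3756, 0.1183]
ee_rot: [-3.134, -0.012, 3.117]
wrist_force: [-0.8, 0.2, -0.4]
width: 0.033
finger_force: 0.0
```

Request:
carry_out(motion="0 0 0 0 0 0 0.35; 0 0 0 0 0 0 0.35; 0 0 0 0 0 0 0.35; 0 0 0 0 0 0 0.35")

```text
time: 53.92
tool_pos: [0.5406, 0.3777, 0.1265]
ee_rot: [3.141, 0.002, 3.117]
wrist_force: [0.7, -0.0, -0.8]
width: 0.0329
finger_force: 0.0
```

```bash
python3 - <<'E'
from h import *
q=P(RK,.03,.04)
plan([(*q,.0655,np.pi-.025,.35,2)])
E
```

```text
t 53.925 at [0.5406 0.3777 0.1265] 3.1168
0.002 -0.001 0.153 0 0 0 0.35; 0.001 -0 0.152 0 0 0 0.35;
```

Request:
carry_out(motion="0.002 0 0.11 0 0 0 0.35; 0.002 0 0.11 0 0 0 0.35; 0 0 0.085 0 0 0 0.35; 0 0 0 0 0 0 0.35; 0 0 0 0 0 0 0.35; 0 0 0 0 0 0 0.35")

```text
time: 54.68
tool_pos: [0.5401, 0.378, 0.0659]
ee_rot: [3.14, 0.002, 3.117]
wrist_force: [1.0, 0.4, -0.5]
width: 0.0328
finger_force: 0.0
```

Request:
carry_out(motion="0 0 0 0 0 0 0; 0 0 0 0 0 0 0; 0 0 0 0 0 0 0; 0 0 0 0 0 0 0; 0 0 0 0 0 0 0")

```text
time: 55.3
tool_pos: [0.5395, 0.3776, 0.0646]
ee_rot: [3.142, 0.0, 3.117]
wrist_force: [0.4, 0.2, 1.4]
width: 0.01
finger_force: 30.0
```

Request:
carry_out(motion="0 0 -0.05 0 0 0 0; 0 0 -0.1 0 0 0 0; 0 0 -0.25 0 0 0 0; 0 0 -0.3 0 0 0 0; 0 0 -0.05 0 0 0 0; 0 0 0 0 0 0 0; 0 0 0 0 0 0 0")

```text
time: 56.18
tool_pos: [0.5385, 0.3771, 0.2118]
ee_rot: [-3.139, -0.004, 3.117]
wrist_force: [-0.3, -0.7, -0.7]
width: 0.0099
finger_force: 30.0
```

```bash
python3 - <<'E'
from h import *
q=P(H,.045,-.08)+[0,-.001]; Y=np.pi+.1133
print(q)
plan([(*q,.215,Y,0,9)])
E
```

```text
[ 0.6087561  -0.10669947]
t 56.175 at [0.5385 0.3771 0.2118] 3.1169
-0.046 -0.268 -0.002 0 0 -0.007 0; -0.041 -0.268 -0.002 0 0 -0.008 0; -0.038 -0.269 -0.001 0 0 -0.007 0; -0.033 -0.27 -0.002 0 0 -0.007 0; -0.029 -0.27 -0.002 0 0 -0.008 0; -0.025 -0.27 -0.002 0 0 -0.007 0; -0.021 -0.271 -0.001 0 0 -0.007 0; -0.017 -0.271 -0.002 0 0 -0.008 0; -0.012 -0.271 -0.002 0 0 -0.007 0;
```

Request:
carry_out(motion="-0.046 -0.268 0 0 0 -0.007 0; -0.041 -0.268 0 0 0 -0.008 0; -0.038 -0.269 0 0 0 -0.007 0; -0.033 -0.27 0 0 0 -0.007 0; -0.029 -0.27 0 0 0 -0.008 0; -0.025 -0.27 0 0 0 -0.007 0; -0.021 -0.271 0 0 0 -0.007 0; -0.017 -0.271 0 0 0 -0.008 0; -0.012 -0.271 0 0 0 -0.007 0; 0 0 0.1 0 0 0 0; 0 0 0.1 0 0 0 0; 0 0 0 0 0 0 0")

```text
time: 57.68
tool_pos: [0.6073, -0.1058, 0.1695]
ee_rot: [3.138, -0.009, -3.028]
wrist_force: [0.5, 0.3, -0.7]
width: 0.0099
finger_force: 30.0
```

Request:
carry_out(motion="0 0 0 0 0 0 0; 0 0 0 0 0 0 0; 0 0 0 0 0 0 0")

```text
time: 58.05
tool_pos: [0.6101, -0.106, 0.1754]
ee_rot: [-3.141, 0.001, -3.028]
wrist_force: [0.3, 0.5, -1.2]
width: 0.0099
finger_force: 30.0
```

```bash
python3 - <<'E'
from h import *
q=P(H,.045,-.08)+[0,-.001]; Y=np.pi+.1133
plan([(*q,.115,Y,0,2)])
s,g,pr,p,T=foot(); print(pr.round(1).tolist())
print(g[204:216,270:286:3])
E
```

```text
t 58.05 at [ 0.6101 -0.106   0.1754] -3.0276
0.003 -0.001 0.151 0 0 0 0; 0.004 -0.002 0.151 0 0 0 0; 
[[268.7, 209.7], [281.5, 209.7]]
[[ 66  61  60  61  69 107]
 [ 67  60  60  61  70 106]
 [ 66  62  61  62  69 107]
 [ 66  63  64  63  70 106]
 [ 69  76  77  77  79 106]
 [ 75 101 103 103  98 107]
 [ 86 128 129 128 121 107]
 [ 93 145 147 145 136 108]
 [ 98 154 156 154 144 107]
 [100 156 158 156 146 108]
 [100 157 158 157 147 108]
 [ 98 157 159 157 147 109]]
```

Request:
carry_out(motion="0.007 -0.003 0 0 0 0 0; 0 0 0.1 0 0 0 0; 0 0 0.1 0 0 0 0; 0 0 0.1 0 0 0 0; 0 0 0 0 0 0 0; 0 0 0 0 0 0 0")

```text
time: 58.85
tool_pos: [0.6088, -0.107, 0.1155]
ee_rot: [-3.141, 0.001, -3.028]
wrist_force: [0.4, 0.5, -0.6]
width: 0.01
finger_force: 30.0
```

Request:
carry_out(motion="0 0 0.015 0 0 0 0; 0 0 0.015 0 0 0 0; 0 0 0.015 0 0 0 0; 0 0 0 0 0 0 0; 0 0 0 0 0 0 0")

```text
time: 59.48
tool_pos: [0.6083, -0.1069, 0.1054]
ee_rot: [-3.142, -0.0, -3.028]
wrist_force: [-0.7, 0.3, -1.3]
width: 0.0098
finger_force: 30.0
```

Request:
carry_out(motion="0 0 0.015 0 0 0 0; 0 0 0.015 0 0 0 0; 0 0 0.02 0 0 0 0; 0 0 0.02 0 0 0 0; 0 0 0 0 0 0 0; 0 0 0 0 0 0 0")

```text
time: 60.22
tool_pos: [0.6087, -0.107, 0.0919]
ee_rot: [-3.141, 0.001, -3.028]
wrist_force: [0.1, -0.3, 2.8]
width: 0.0097
finger_force: 30.0
```

Request:
carry_out(motion="0 0 0.005 0 0 0 0; 0 0 0 0 0 0.05 0; 0 0 0 0 0 0.08 0; 0 0 0 0 0 0.08 0; 0 0 0 0 0 0.08 0; 0 0 0 0 0 0.08 0; 0 0 0 0 0 0.08 0; 0 0 0 0 0 0.08 0; 0 0 0 0 0 0.08 0; 0 0 0 0 0 0.08 0; 0 0 0 0 0 0.06 0; 0 0 0 0 0 0 0")

```text
time: 61.72
tool_pos: [0.608, -0.1069, 0.0904]
ee_rot: [-3.141, -0.0, 1.686]
wrist_force: [-0.9, 0.3, 3.5]
width: 0.0101
finger_force: 30.0
```

Request:
carry_out(motion="0 0 -0.01 0 0 0 0; 0 0 -0.01 0 0 0 0; 0 0 -0.005 0 0 0 0; 0 0 -0.005 0 0 0 0; 0 0 -0.005 0 0 0 0; 0 0 0 0 0 0 0; 0 0 0 0 0 0 0")

```text
time: 62.6
tool_pos: [0.608, -0.1069, 0.0965]
ee_rot: [-3.14, -0.0, 1.684]
wrist_force: [2.6, -0.9, -7.1]
width: 0.0096
finger_force: 30.0
```

Request:
carry_out(motion="0 0 -0.005 0 0 0 0; 0 0 -0.005 0 0 0 0; 0 0 -0.005 0 0 0 0; 0 0 -0.005 0 0 0 0; 0 0 -0.005 0 0 0 0; 0 0 0 0 0 0 0; 0 0 0 0 0 0 0")

```text
time: 63.48
tool_pos: [0.6079, -0.1068, 0.1017]
ee_rot: [-3.14, -0.0, 1.684]
wrist_force: [2.6, -2.1, -15.6]
width: 0.0098
finger_force: 30.0
```

Now +1.2 mm, then check.

Request:
carry_out(motion="0 0 -0.004 0 0 0 0; 0 0 -0.002 0 0 0 0; 0 0 0 0 0 0 0; 0 0 0 0 0 0 0")

```text
time: 63.98
tool_pos: [0.6079, -0.1068, 0.1032]
ee_rot: [-3.14, -0.0, 1.684]
wrist_force: [2.7, -2.1, -18.1]
width: 0.01
finger_force: 30.0
```

Request:
carry_out(motion="0 0 0.01 0 0 0 0; 0 0 0.01 0 0 0 0; 0 0 0.01 0 0 0 0; 0 0 0.01 0 0 0 0; 0 0 0.01 0 0 0 0; 0 0 0.007 0 0 0 0; 0 0 0 0 0 0 0; 0 0 0 0 0 0 0.3; 0 0 0 0 0 0 0.3; 0 0 0 0 0 0 0.3; 0 0 0 0 0 0 0.3")

```text
time: 65.35
tool_pos: [0.6087, -0.1069, 0.0924]
ee_rot: [3.141, 0.0, 1.684]
wrist_force: [-0.8, -0.6, -0.1]
width: 0.0279
finger_force: 0.0
```

Request:
carry_out(motion="0 0 -0.05 0 0 0 0.3; 0 0 -0.15 0 0 0 0.3; 0 0 -0.2 0 0 0 0.3; 0 0 -0.2 0 0 0 0.3; 0 0 0 0 0 0 0.3; 0 0 0 0 0 0 0.3")

```text
time: 66.1
tool_pos: [0.6081, -0.1068, 0.2117]
ee_rot: [-3.141, -0.0, 1.684]
wrist_force: [1.1, -0.4, -0.1]
width: 0.028
finger_force: 0.0
```

Four are done by force and lift. To check the pin heights numerically, I repeat the earlier reference view of the flush pins.

```bash
python3 - <<'E'
from h import *
plan([(.6001,-.0339,.2598,-3.03,.3,9)])
E
```

```text
t 66.1 at [ 0.6081 -0.1068  0.2117] 1.6843
0.041 0 -0.027 0 0 -0.083 0.3; 0.04 0.007 -0.026 0 0 -0.083 0.3; 0.038 0.014 -0.027 0 0 -0.084 0.3; 0.035 0.021 -0.027 0 0 -0.083 0.3; 0.031 0.026 -0.027 0 0 -0.083 0.3; 0.026 0.032 -0.026 0 0 -0.083 0.3; 0.021 0.035 -0.027 0 0 -0.084 0.3; 0.014 0.038 -0.027 0 0 -0.083 0.3; 0.007 0.04 -0.026 0 0 -0.083 0.3;
```

Request:
carry_out(motion="0.041 0 -0.027 0 0 -0.083 0.3; 0.04 0.007 -0.026 0 0 -0.083 0.3; 0.038 0.014 -0.027 0 0 -0.084 0.3; 0.035 0.021 -0.027 0 0 -0.083 0.3; 0.031 0.026 -0.027 0 0 -0.083 0.3; 0.026 0.032 -0.026 0 0 -0.083 0.3; 0.021 0.035 -0.027 0 0 -0.084 0.3; 0.014 0.038 -0.027 0 0 -0.083 0.3; 0.007 0.04 -0.026 0 0 -0.083 0.3; 0 0 0 0 0 0 0.3; 0 0 0 0 0 0 0.3; 0 0 0 0 0 0 0.3")

```text
time: 67.6
tool_pos: [0.6, -0.0343, 0.2593]
ee_rot: [3.141, -0.002, -3.032]
wrist_force: [0.2, -0.9, 0.1]
width: 0.0279
finger_force: 0.0
```

```bash
python3 - <<'E'
from h import *
s=imaging.snapshot("wrist"); o=readout.get_obs(); print(o["tool_pos"],o["ee_rot"])
g=cv2.cvtColor(s["pixels"],cv2.COLOR_RGB2GRAY).astype(np.uint8)
ref=cv2.imread("pics/w4.png",0); print(ref.shape)
Hh=np.array([.5547,-.0315,.1132])
for n,(a,b) in zip("0123",((-1,1),(-1,-1),(1,1),(1,-1))):
    for z in (.08,.084,.089):
        p=proj(s,[[*P(Hh,a*.045,b*.122),z]])[0]; print(n,z,p.round(1),end=" ")
    c,r=proj(s,[[*P(Hh,a*.045,b*.122),.08]])[0].astype(int)
    bb=g[r-12:r+12,c-12:c+12]; m=(bb<58).astype(np.uint8); k,_,st,ce=cv2.connectedComponentsWithStats(m); 
    i=[(st[j,4],(ce[j]+[c-12,r-12]).round(1).tolist(),st[j,2:4].tolist()) for j in range(1,k) if st[j,4]>8]; print(i)
    print("  stud wing ", n, [proj(s,[[*P(Hh,a*.045,b*.08+d),.126]])[0].round(0).tolist() for d in (-.018,.018)], end="")
    for (x1) in [proj(s,[[*P(Hh,a*.045,b*.08),.126]])[0].astype(int)]:
        w=g[x1[1]-22:x1[1]+22,x1[0]-25:x1[0]+25]; m=(w<60).astype(np.uint8); k,_,st,ce=cv2.connectedComponentsWithStats(m); j=1+st[1:,4].argmax(); print(" blob",(ce[j]+x1-[25,22]).round(1),st[j,2:])
E
```

```text
[ 0.60005804 -0.03434142  0.25956906] [ 3.14145060e+00 -1.11932886e-03 -3.03158690e+00]
(420, 560)
0 0.08 [389.9 115.2] 0 0.084 [391.2 115.1] 0 0.089 [392.8 114.9] [(np.int32(13), [377.6, 111.5], [3, 6]), (np.int32(42), [390.7, 115.5], [8, 6])]
  stud wing  0 [[346.0, 114.0], [382.0, 114.0]] blob [358.8 112. ] [ 41   9 335]
1 0.08 [174.7 116.1] 1 0.084 [173.5 116. ] 1 0.089 [172.  115.8] [(np.int32(50), [173.4, 116.1], [8, 7]), (np.int32(9), [185.0, 116.0], [1, 9])]
  stud wing  1 [[184.0, 115.0], [220.0, 114.0]] blob [203.6 115.7] [ 39   9 317]
2 0.08 [382.8 192.9] 2 0.084 [383.9 193.6] 2 0.089 [385.3 194.6] [(np.int32(30), [383.2, 193.6], [7, 6]), (np.int32(18), [370.9, 200.4], [3, 7])]
  stud wing  2 [[341.0, 202.0], [375.0, 202.0]] blob [353.6 198.3] [ 37  12 383]
3 0.08 [181.6 193.7] 3 0.084 [180.6 194.4] 3 0.089 [179.3 195.3] [(np.int32(36), [180.7, 194.5], [8, 6])]
  stud wing  3 [[191.0, 203.0], [225.0, 203.0]] blob [209.4 200.1] [ 37  14 425]
```

Request:
carry_out(motion="0 -0.12 0.15 0 0 0 0.3; 0 -0.12 0.15 0 0 0 0.3; 0 0 0 0 0 0 0.3; 0 0 0 0 0 0 0.3; 0 0 0 0 0 0 0.3")

```text
time: 68.28
tool_pos: [0.6064, -0.0811, 0.2024]
ee_rot: [-3.141, 0.003, -3.029]
wrist_force: [-0.1, 0.5, 0.2]
width: 0.0282
finger_force: 0.0
```

```bash
cat >> h.py <<'E'
def pins(b,lst):
    s=imaging.snapshot("wrist"); print(readout.get_obs()["tool_pos"])
    g=cv2.cvtColor(s["pixels"],cv2.COLOR_RGB2GRAY).astype(int); Hh=[.5547,-.0315,.1132]
    for n,a in lst:
        print(n,[ (z,proj(s,[[*P(Hh,a*.045,b*.122),.08+z]])[0].round(1).tolist(),proj(s,[[*P(Hh,a*.045,b*.127),.08+z]])[0].round(1).tolist()) for z in (0,.004,.009)],"rim",proj(s,[[*P(Hh,a*.045,b*.132),.08]])[0].round(1).tolist())
        c,r=proj(s,[[*P(Hh,a*.045,b*.122),.083]])[0].astype(int); c0=max(c-16,0)
        print(c0,r-9); print(g[r-9:r+10,c0:c+18])
E
python3 -c "
from h import *
np.set_printoptions(linewidth=250)
pins(1,(('0',-1),('2',1)))"
```

```text
[ 0.60634162 -0.08103727  0.20233464]
0 [(0, [462.0, 111.6], [467.2, 111.6]), (0.004, [464.5, 111.4], [469.8, 111.4]), (0.009, [467.7, 111.2], [473.2, 111.2])] rim [472.5, 111.5]
447 102
[[ 58  59  59  59  58  56  55  55  55  55  55  55  55  54  57  62  83 109 124 128 129 129 130 130 130 135 146 159 166 167 167 168 168 168]
 [ 53  53  53  53  54  52  53  53  55  54  56  54  53  55  55  59  80 109 124 128 129 129 129 130 131 136 149 161 166 167 167 167 167 168]
 [ 52  52  53  54  54  53  55  54  54  53  54  54  54  55  54  60  82 109 124 127 127 128 129 129 130 138 151 161 165 166 167 166 167 167]
 [ 50  51  51  52  52  51  53  52  52  52  53  51  54  53  52  59  80 105 116 118 117 119 122 126 130 139 152 162 165 165 165 165 166 166]
 [ 50  50  50  51  51  52  52  51  51  52  53  53  52  52  53  57  70  86  95  95  94  97 106 117 128 139 153 162 164 164 164 164 164 164]
 [ 50  50  50  51  49  50  49  50  51  51  49  51  52  52  51  53  57  64  66  68  68  70  81 100 119 138 153 161 163 163 163 163 164 164]
 [ 49  49  49  50  49  49  50  49  49  49  50  50  50  51  50  51  50  52  51  
[... 3819 characters left out ...]
155]
 [ 49  49  49  49  48  49  50  51  53  58  63  68  69  74  84  85  81  79  82  88 101 115 132 146 153 154 155 155 155 155 155 155 155 155]
 [ 49  50  49  51  50  50  51  49  50  52  54  58  63  75  94 102 102 103 103 107 113 123 137 150 155 156 156 156 155 156 155 155 155 155]
 [ 52  52  52  51  53  51  51  52  52  51  52  53  56  70  93 111 118 117 116 117 121 129 143 155 159 159 159 159 158 158 158 158 157 157]
 [ 51  53  51  52  52  53  52  54  53  54  53  53  55  65  90 113 123 124 123 123 125 133 149 159 163 163 163 163 162 162 162 161 160 160]
 [ 53  53  53  52  53  53  53  53  54  53  54  54  55  66  92 115 125 127 126 126 128 138 154 163 166 166 166 166 166 165 165 164 164 164]]
```

Request:
carry_out(motion="0 0.14 0 0 0 0 0.3; 0 0.15 0 0 0 0 0.3; 0 0.15 0 0 0 0 0.3; 0 0 0 0 0 0 0.3; 0 0 0 0 0 0 0.3; 0 0 0 0 0 0 0.3")

```text
time: 69.08
tool_pos: [0.596, 0.0049, 0.2005]
ee_rot: [-3.141, 0.0, -3.031]
wrist_force: [-0.5, -0.8, 0.2]
width: 0.0283
finger_force: 0.0
```

```bash
python3 -c "
from h import *
np.set_printoptions(linewidth=250)
pins(-1,(('1',-1),('3',1)))" | awk 'NR<40' | cut -c1-170
```

```text
[0.59592355 0.00481734 0.20035737]
1 [(0, [112.9, 113.4], [107.6, 113.4]), (0.004, [110.7, 113.2], [105.3, 113.2]), (0.009, [107.8, 113.0], [102.3, 113.0])] rim [102.3, 113.4]
95 104
[[123 124 123 123 123 123 119 117 119 122 123 122 124 124 123 124 124 124 122 120 118 118 118 118 118 118 113 103  91  79  74  99 134 155]
 [122 123 123 123 123 123 120 117 120 122 123 122 123 123 123 123 122 120 114 106 101  99  99 100 100  99  96  88  77  67  64  80 110 130]
 [122 123 123 123 123 123 120 117 119 122 122 121 119 118 119 119 117 111  98  83  73  71  71  71  71  71  68  63  59  52  50  59  77  92]
 [123 123 123 123 124 123 120 117 117 120 117 112 105 103 104 105 103  94  77  58  48  47  47  47  46  48  46  45  43  41  41  43  49  54]
 [123 123 123 123 123 123 120 116 116 114 105  92  81  76  78  79  78  71  57  43  39  38  39  38  39  38  39  38  39  38  38  37  40  41]
 [122 122 122 122 122 122 120 116 111 103  85  66  55  51  52  53  51  48  40  38  37  38  37  37  38  37  37  37  37  38  39  38  39  38]
 [121 121 120 121 121 121 121 116 107  90  67  48  41  40  40  40  40  37  35  36  
[... 3258 characters left out ...]
  94]
 [131 131 132 132 132 132 132 131 127 110  81  56  46  44  44  45  45  45  46  43  43  50  74  99 112 116 117 113 102  86  70  68  73  70]
 [129 130 130 130 130 130 131 130 126 110  85  58  47  45  45  46  44  44  46  45  47  60  83 104 112 114 115 111  99  78  61  53  52  50]
 [127 128 128 128 129 128 129 129 126 114  90  64  51  47  46  46  46  46  49  55  64  78  96 108 111 110 107 103  88  67  51  43  42  42]
 [126 126 126 127 126 127 126 127 126 116  97  75  62  54  51  50  51  57  66  77  88  98 107 110 106  99  91  83  70  54  45  41  40  41]
 [124 124 124 124 125 125 125 125 124 118 102  88  78  75  72  72  76  81  91 100 106 109 110 105  94  79  67  59  52  45  42  41  41  40]
```

Compared against the rim, pins 1 and 3 stand at about 6.3 mm. Pin 0 is nearer 5 mm and pin 2 about 4.4 mm, where the side load reached 10 N and friction took part of the pull. I'll re-pull studs 2 and 0 with the tool moved in x to remove the side load.

```bash
python3 - <<'E'
from h import *
plan([(.593,.0522,.16,1.684,.3,9)])
E
```

```text
t 69.125 at [0.5959 0.0048 0.2004] -3.0314
-0.001 0.026 0.022 0 0 0.083 0.3; 0.003 0.027 0.023 0 0 0.083 0.3; 0.008 0.025 0.022 0 0 0.084 0.3; 0.012 0.023 0.023 0 0 0.083 0.3; 0.016 0.021 0.022 0 0 0.083 0.3; 0.019 0.018 0.023 0 0 0.083 0.3; 0.022 0.015 0.022 0 0 0.083 0.3; 0.025 0.01 0.022 0 0 0.083 0.3; 0.025 0.006 0.023 0 0 0.084 0.3;
```

Request:
carry_out(motion="0 0.026 0.02 0 0 0.083 0.3; 0.003 0.027 0.02 0 0 0.083 0.3; 0.008 0.025 0.02 0 0 0.084 0.3; 0.012 0.023 0.02 0 0 0.083 0.3; 0.016 0.021 0.02 0 0 0.083 0.3; 0.019 0.018 0.02 0 0 0.083 0.3; 0.022 0.015 0.02 0 0 0.083 0.3; 0.025 0.01 0.02 0 0 0.083 0.3; 0.025 0.006 0.02 0 0 0.084 0.3; 0 0 0 0 0 0 0.3; 0 0 0 0 0 0 0.3; 0 0 0 0 0 0 0.3")

```text
time: 70.62
tool_pos: [0.5928, 0.0526, 0.1645]
ee_rot: [3.141, 0.0, 1.685]
wrist_force: [0.6, -0.2, 0.4]
width: 0.0283
finger_force: 0.0
```

```bash
python3 - <<'E'
from h import *
plan([(.593,.0522,.095,1.684,.3,3)])
E
```

```text
t 70.625 at [0.5928 0.0526 0.1645] 1.6852
-0.001 0 0.116 0 0 0 0.3; -0 0 0.116 0 0 0 0.3; -0.001 0.001 0.116 0 0 0.001 0.3;
```

Request:
carry_out(motion="0 0 0.13 0 0 0 0.3; 0 0 0.13 0 0 0 0.3; 0 0 0.08 0 0 0 0.3; 0 0 0 0 0 0 0.3; 0 0 0 0 0 0 0.3; 0 0 0 0 0 0 0; 0 0 0 0 0 0 0; 0 0 0 0 0 0 0; 0 0 0 0 0 0 0")

```text
time: 71.75
tool_pos: [0.5929, 0.053, 0.097]
ee_rot: [3.141, 0.0, 1.684]
wrist_force: [-1.0, 0.3, 2.1]
width: 0.0099
finger_force: 30.0
```

Request:
carry_out(motion="0 0 -0.01 0 0 0 0; 0 0 -0.005 0 0 0 0; 0 0 -0.005 0 0 0 0; 0 0 -0.005 0 0 0 0; 0 0 -0.005 0 0 0 0; 0 0 0 0 0 0 0; 0 0 0 0 0 0 0")

```text
time: 72.62
tool_pos: [0.5926, 0.053, 0.1016]
ee_rot: [-3.141, 0.0, 1.684]
wrist_force: [4.0, -0.3, -11.1]
width: 0.0101
finger_force: 30.0
```

Request:
carry_out(motion="0 0 -0.005 0 0 0 0; 0 0 -0.005 0 0 0 0; 0 0 -0.005 0 0 0 0; 0 0 -0.005 0 0 0 0; 0 0 0 0 0 0 0; 0 0 0 0 0 0 0")

```text
time: 73.38
tool_pos: [0.5925, 0.053, 0.1045]
ee_rot: [-3.141, -0.0, 1.684]
wrist_force: [7.2, -0.1, -14.9]
width: 0.0092
finger_force: 30.0
```

Request:
carry_out(motion="0 0.005 -0.005 0 0 0 0; 0 0.005 -0.005 0 0 0 0; 0 0 -0.003 0 0 0 0; 0 0 0 0 0 0 0; 0 0 0 0 0 0 0")

```text
time: 74.0
tool_pos: [0.593, 0.0531, 0.1072]
ee_rot: [-3.137, -0.0, 1.684]
wrist_force: [1.0, -1.3, -20.9]
width: 0.0097
finger_force: 30.0
```

Request:
carry_out(motion="0 0 0.01 0 0 0 0; 0 0 0.01 0 0 0 0; 0 0 0.01 0 0 0 0; 0 0 0.01 0 0 0 0; 0 0 0.01 0 0 0 0; 0 0 0.01 0 0 0 0; 0 0 0 0 0 0 0; 0 0 0 0 0 0 0; 0 0 0 0 0 0 0")

```text
time: 75.12
tool_pos: [0.5933, 0.0531, 0.0994]
ee_rot: [-3.14, 0.0, 1.684]
wrist_force: [-8.1, -1.7, -8.2]
width: 0.0098
finger_force: 30.0
```

Request:
carry_out(motion="0 0 0 0 0 0 0.3; 0 0 0 0 0 0 0.3; 0 0 0 0 0 0 0.3; 0 0 -0.05 0 0 0 0.3; 0 0 -0.15 0 0 0 0.3; 0 0 -0.2 0 0 0 0.3; 0 0 -0.15 0 0 0 0.3; 0 0 0 0 0 0 0.3; 0 0 0 0 0 0 0.3")

```text
time: 76.25
tool_pos: [0.5943, 0.0533, 0.2058]
ee_rot: [-3.14, -0.0, 1.684]
wrist_force: [0.1, 0.5, -0.5]
width: 0.0284
finger_force: 0.0
```

```bash
python3 - <<'E'
from h import *
plan([(.6063,-.0811,.2024,-3.03,.3,9)])
E
```

```text
t 76.25 at [0.5943 0.0533 0.2058] 1.6844
-0.075 -0.002 0.002 0 0 -0.083 0.3; -0.073 -0.015 0.002 0 0 -0.083 0.3; -0.07 -0.027 0.002 0 0 -0.084 0.3; -0.064 -0.039 0.002 0 0 -0.083 0.3; -0.057 -0.05 0.001 0 0 -0.083 0.3; -0.046 -0.058 0.002 0 0 -0.083 0.3; -0.036 -0.066 0.002 0 0 -0.084 0.3; -0.024 -0.071 0.002 0 0 -0.083 0.3; -0.012 -0.074 0.002 0 0 -0.083 0.3;
```

Request:
carry_out(motion="-0.075 -0.002 0.002 0 0 -0.083 0.3; -0.073 -0.015 0.002 0 0 -0.083 0.3; -0.07 -0.027 0.002 0 0 -0.084 0.3; -0.064 -0.039 0.002 0 0 -0.083 0.3; -0.057 -0.05 0.001 0 0 -0.083 0.3; -0.046 -0.058 0.002 0 0 -0.083 0.3; -0.036 -0.066 0.002 0 0 -0.084 0.3; -0.024 -0.071 0.002 0 0 -0.083 0.3; -0.012 -0.074 0.002 0 0 -0.083 0.3; 0 0 0 0 0 0 0.3; 0 0 0 0 0 0 0.3; 0 0 0 0 0 0 0.3")

```text
time: 77.75
tool_pos: [0.6065, -0.0804, 0.203]
ee_rot: [3.141, -0.001, -3.031]
wrist_force: [0.2, 0.1, 0.1]
width: 0.028
finger_force: 0.0
```

```bash
python3 -c "
from h import *
np.set_printoptions(linewidth=250)
pins(1,(('0',-1),('2',1)))" | awk 'NR<4 || (NR>10&&NR<15) || (NR>22 && NR<27)|| (NR>31&&NR<37)'
```

```text
[ 0.60659544 -0.08046044  0.20323229]
0 [(0, [460.2, 111.7], [465.5, 111.7]), (0.004, [462.7, 111.5], [468.1, 111.5]), (0.009, [465.9, 111.3], [471.4, 111.2])] rim [470.7, 111.7]
446 102
 [ 49  48  49  48  48  50  49  49  50  48  50  49  50  49  50  49  51  49  51  50  50  53  65  96 129 150 158 160 161 161 161 161 161 162]
 [ 48  48  47  47  48  48  47  47  48  46  48  48  48  47  48  48  49  51  51  50  49  50  58  90 126 147 155 158 159 160 160 160 160 160]
 [ 47  47  46  46  47  46  47  46  48  47  46  46  45  47  48  49  49  50  50  49  51  50  58  89 125 144 151 156 158 158 158 159 158 159]
 [ 53  52  51  50  49  51  52  54  53  51  45  45  44  46  48  50  49  49  51  49  50  51  61  93 127 142 149 153 156 157 157 157 157 157]
2 [(0, [446.3, 203.2], [451.1, 203.2]), (0.004, [448.4, 204.2], [453.3, 204.2]), (0.009, [451.1, 205.5], [456.1, 205.4])] rim [456.0, 203.2]
431 194
[[169 170 170 170 163 144 117 103 110 120 125 126 126 127 128 128 128 128 128 128 128 128 127 128 130 140 155 164 166 166 166 166 166 166]
 [169 170 170 169 163 144 116 103 112 121 125 127 127 128 128 127 128 128 128 128 128 128 127 128 131 142 156 164 166 167 167 166 166 166]
 [169 170 170 169 161 135 112 110 120 124 121 108  86  66  54  52  51  52  57  63  74  85  96 109 130 151 160 163 162 163 163 163 163 163]
 [169 170 170 169 159 133 109 107 114 117 113  93  69  54  49  49  50  51  52  53  59  64  73  89 120 147 159 162 162 162 162 163 163 163]
 [165 165 164 163 154 127 105 101 105 105  99  79  59  48  48  49  49  52  52  53  53  54  59  73 108 142 157 161 161 161 162 162 162 162]
 [152 152 150 149 138 117  99  97  98  97  87  70  53  48  49  49  52  52  53  53  54  54  55  66 101 139 155 159 160 160 160 161 161 161]
 [131 132 133 132 122 105  96  95  96  94  87  70  55  49  48  51  52  53  54  54  53  53  54  65 101 137 154 158 158 158 159 159 159 160]
```

```bash
python3 - <<'E'
from h import *
s=imaging.snapshot("wrist"); g=cv2.cvtColor(s["pixels"],cv2.COLOR_RGB2GRAY)
for n,(a,b) in zip("0123",((-1,1),(-1,-1),(1,1),(1,-1))):
    f=lambda z:proj(s,[[*P(H,a*.045,b*.08+d),z] for d in (-.018,.018)]).round(0).tolist()
    x=proj(s,[[*P(H,a*.045,b*.08),.108]])[0].astype(int); y0,x0=max(x[1]-30,0),max(x[0]-40,0)
    w=(g[y0:x[1]+30,x0:x[0]+40]<56).astype(np.uint8); k,_,st,ce=cv2.connectedComponentsWithStats(w); j=1+st[1:,4].argmax()
    print(n,"top",f(.126),"base",f(.09),"blob x,y,w,h",st[j,:4]+[x0,y0,0,0])
# handle bar: expected vs seen
x=proj(s,[[*P(H,0,d),.072+.044] for d in (-.045,0,.045)]).round(0); print("bar pred",x.tolist())
c=x[1].astype(int); print(g[c[1]-16:c[1]+22,c[0]])
E
```

```text
0 top [[419.0, 110.0], [464.0, 110.0]] base [[402.0, 112.0], [441.0, 112.0]] blob x,y,w,h [402 102  66  14]
1 top [[221.0, 110.0], [266.0, 110.0]] base [[228.0, 112.0], [267.0, 112.0]] blob x,y,w,h [222 106  43  12]
2 top [[407.0, 216.0], [447.0, 216.0]] base [[392.0, 206.0], [428.0, 206.0]] blob x,y,w,h [393 206  51  16]
3 top [[226.0, 217.0], [267.0, 217.0]] base [[232.0, 206.0], [268.0, 206.0]] blob x,y,w,h [228 205  38  16]
bar pred [[286.0, 164.0], [337.0, 164.0], [389.0, 164.0]]
[172 171 172 171 172 172 171 171 170 161 138 104  86  86  87  86  87  87
  86  86  85  84  82  81  91 111 125 129 130 130 128 125 122 118 117 117
 117 127]
```

All four wings lie along housing y at locked height, and the handle bar is where a seated cover puts it. The tool is clear, so I'm handing in.

```bash
python3 -c "
from bench import robot
print(robot.close_job())"
```

```text
the job is handed in; nothing more can be done
None
```

The cover is seated, and all four studs are fitted, locked and pulled, with tell-tale pins estimated at about 5–7.5 mm; the job was handed in at about 78 s, but the hand-in returned no verdict.

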